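# Lock the flanged measure into the bean density tester

## Robot

A 6-joint arm with a two-finger parallel gripper is mounted at the origin on the work surface. World frame = base frame: x ahead of the robot, y to its left, z up, the work surface at z = 0. Lengths are in m, angles in rad, forces in N, time in s.
With the tool pointing down it reaches from about 0.35 to 0.775 m from the base axis. Payload 7.3 kg.
Tool frame: the origin (TCP) lies midway between the tips of the shut fingers; the grasp point (between the pads) lies 19 mm behind it; z points along the fingers, y is the direction in which the jaws open and shut (so a half turn about z gives the same grasp; the last joint's range is limited). The gripper opens to 92 mm and grips with 3 to 60 N. Pads are 19 mm wide; open, the fingers measure 130 mm over their backs; the gripper's body (75 mm by 190 mm) begins 47 mm behind the grasp point.
Start: joints at [1.14, 0.342, 1.524, -0, 1.275, -0.146], TCP at [0.147, 0.504, 0.191] pointing down, gripper open.
Joint ranges: [-2.53, 2.53], [-0.77, 2.02], [0.04, 2.7], [-1, 4.14], [0.28, 2.66], [-3.11, 3.11]. Speed limits (rad/s): [2.57, 2.57, 3.14, 3.14, 3.14, 3.14].

## Interface

Orientations are given as [roll, pitch, yaw] about the fixed x, y, z axes, in that order (R = Rz(yaw) Ry(pitch) Rx(roll)).
In Python, from cell import robot gives the robot as it stands.
- The arm moves only by the tool step_arm, never from a script. Its argument "moves" is a list that holds one entry, the list of rows, each a list of 4 numbers: the shift along the tool's x, y, z in m, then the turn about the tool's z in rad. In form: [[[dx, dy, dz, roll], ...]]. A call has 1 to 8 rows; each row shifts and turns the commanded pose from where the row before left it, along the tool's axes as they then stand; what a row does not reach is not made up. A row lasts 1/12 s, in which the tool goes at most 41.7 mm and 7.16 degrees, less where a joint would pass 70% of its speed; a pose out of reach is approached as far as the arm can. A call with a gripper value outside its range is refused whole. "hand" is the opening, from 0 (shut) to 1 (fully open), set as the call begins (left out, the last holds). The fingers move at their own pace and stop on an object; "force" is the grip in N (left out, the last holds). Time passes only in rows, so rows that do not move let the fingers close. It gives the time, the measured TCP pose, the force and the opening at its end, in the units of the state.
- robot.observe(): the state, without advancing time (a new reading comes with each control period).
- robot.read_camera(name): name is "scene" or "top" or "wrist"; returns a dict with "frame" (384x512x3 uint8, red, green, blue), "fovy" (degrees; the focal length in pixels is half the picture's height over the tangent of half this angle, whatever the lens; pixels are square), "cx", "cy" (the principal point, pixels), "k1" (the pictures are not rectified: a ray, as slopes to the right and down, at radius r is drawn at 1 + k1 r^2 times it, then the intrinsics apply), "R" (3x3) and "t" (3): a world point X has camera coordinates R X + t. Camera axes: x right, y down, z forward; pixel columns grow to the right and rows downward; lengths in m; the calibration is good to about 2 mm. A picture is of the moment at which its call begins. There is no depth.
- robot.hand_in(): hands the job in, once; it reports no verdict.
The state is a dict: "time": time; "qpos": joint angles; "qvel": joint speeds; "joint_efforts": joint torques, N m; "tool_pos": TCP position; "tool_rot": TCP orientation; "contact_force": force on the tool from outside, world axes, zero at the start; "torque": the same for the moment, N m; "opening": finger opening in m.
Only numpy, scipy, OpenCV 4.12 (cv2) and the standard library are available. Lean on these libraries where they do the work, as an engineer would, in place of code of your own. Each camera call takes 0.05 s, during which the arm holds its last target.

## Task

Get the bean density tester ready: take the steel measuring cup that has a foot flange and slide it into the slotted base from the open front until it stands fully home, upright, with its flange underneath the slotted plate. Then swing the keeper bar shut across the slot's mouth behind it. Leave the plain cup, the funnel and the brush where they are, and do not tip the cup over.

Things in the scene. Friction and masses are not known exactly. Their poses are not given: they have to be found in the camera images.
- flanged_cup: Open steel measuring cup standing upright, 80 mm tall in all: a barrel 44 mm in diameter on a round foot flange 68 mm in diameter and 6 mm thick. About 240 g. Wall 3 mm; the bottom is solid up to 24 mm. Origin at the centre of its underside, z up along the barrel.
- plain_cup: Bystander: the same steel barrel, 44 mm in diameter and 80 mm tall, without any flange. Origin at the centre of its underside.
- base: Fixed metal base: floor plate 185 x 120 mm (x -120 to +65, y +-60), top 6 mm above the table, with side rails, and over its +x part a slotted aluminium plate (x -40 to +60, see slot). The bare floor in front of it (x -120 to -40) is the apron. Origin at table level; +x is the direction of sliding in, z up. At y = +-38 mm under the plate the rails limit the flange.
- seat (a point): Where the centre of the cup's underside is when the cup is fully home: on the floor plate, 10 mm to +x of the base's origin, 6 mm above the table. Axes as the base's.
- apron (a point): Point on the floor plate in the middle of the apron, in line with the slot, 93 mm to -x of the seat: a cup standing there is just clear of the slotted plate. Axes as the base's.
- keeper (a joint): Angle of the keeper, a steel bar 12 mm wide on the slotted plate, its top 28 mm above the table, on a vertical pivot at (-22, -44) mm in the base's frame. 0 = shut against a stop: points to base +y, across the mouth, 4 mm behind a cup that is home. Grows anticlockwise from above; 1.57 points to base -x; limit 2.5. Starts at 1.8 to 2.4. Stays where left; about 0.5 N at the post moves it.
- keeper_post (a point): Middle of the finger post on the keeper bar's free end: an upright steel pin 12 mm in diameter, 88 mm from the pivot, from 28 to 56 mm above the table; this point lies 42 mm above the table.
- funnel: Bystander: aluminium filling funnel standing mouth down, 90 mm across and 85 mm tall. Origin at the centre of its underside.
- brush: Bystander: flat sweeping brush with a wooden handle lying on the table, about 200 mm long along its own x, handle to -x. Origin under its middle.
- slot (a point): Middle of the slot's mouth, on the top of the slotted plate, at (-40, 0, 20) mm in the base's frame. The plate is 4 mm thick; the gap between it and the floor plate is 10 mm high. Slot 48 mm wide, open to -x, flared to 72 mm over the first 15 mm, ending 73 mm to +x of this point, corners chamfered.
Mind the look-alikes: they are no part of the job. What is shaped like the flanged_cup but turquoise is not meant. Leave any pink look-alike of the base alone.

How it is judged:
By the outcome, as a careful person would: the job done as asked, in the order asked, and still so for the second after the job is handed in, with the robot touching nothing.
It also fails if it takes over 62 s, if anything falls off the work surface, if the arm or the gripper's body presses on something with over 40 N, if the wrist force passes 120 N, or if a joint passes its speed limit or range.

## Working session

There is one attempt and no reset: what is moved stays moved. The work goes in short steps, Python scripts to look and compute and a tool call to move; the robot and the scene stay as the last step left them, time stands still between calls to the robot, and variables do not carry over. Pictures are saved under pics/ and viewed, and the job is handed in when it is done.

Besides the shell and the picture viewer there is one more tool, called after "Emit:" in YAML: its name, and indented under it one key for each argument. step_arm: Moves the arm, as the interface text tells. Its arguments: {"type":"object","properties":{"moves":{"type":"array","items":{"type":"array","items":{"type":"array","items":{"type":"number"}}}},"hand":{"type":"number"},"force":{"type":"number"}},"required":["moves"]}

```bash
mkdir -p pics; ls; cat > h.py <<'E'
import numpy as np, cv2
from cell import robot
def snap(name,fn):
    c=robot.read_camera(name); cv2.imwrite(f'pics/{fn}.png',c['frame'][:,:,::-1])
    np.savez(f'{fn}.npz',**{k:np.array(v) for k,v in c.items()}); return c
def load(fn):
    d=np.load(f'{fn}.npz'); return {k:d[k] for k in d}
def K(c):
    f=192/np.tan(np.radians(float(c['fovy']))/2); return np.array([[f,0,float(c['cx'])],[0,f,float(c['cy'])],[0,0,1]])
def onplane(c,uv,z):
    uv=np.array(uv,float).reshape(-1,1,2)
    d=np.array([float(c['k1']),0,0,0])
    p=cv2.undistortPoints(uv,K(c),d)[:,0]
    R,t=c['R'],c['t']; o=-R.T@t
    r=np.c_[p,np.ones(len(p))]@R
    return o+r*((z-o[2])/r[:,2])[:,None]
def proj(c,X):
    r,_=cv2.Rodrigues(c['R']); return cv2.projectPoints(np.array(X,float).reshape(-1,3),r,np.array(c['t'],float),K(c),np.array([float(c['k1']),0,0,0]))[0][:,0]
E
python3 - <<'E'
from h import *
for n in ['scene','top','wrist']:
    c=snap(n,n+'0'); print(n,c['fovy'],c['k1'],-c['R'].T@c['t'])
print(robot.observe())
E
```

```text
pics
scene 46.01869078010566 0.0505359018502413 [ 0.87768689 -0.58778545  1.16546756]
top 46.05144731946849 0.03238144827867201 [ 0.46782758 -0.02224166  1.34499109]
wrist 65.58327967161459 -0.017054367941503536 [0.07008828 0.52587863 0.38436211]
{'time': 0.15, 'qpos': array([ 1.14002348e+00,  3.42580281e-01,  1.52476795e+00, -2.14508555e-05,
        1.27541190e+00, -1.45988778e-01]), 'qvel': array([-9.37839142e-05, -2.46311987e-03, -1.78597750e-03, -1.11919658e-03,
       -3.95667903e-04, -3.22348489e-04]), 'joint_efforts': array([ 1.31508274e-03, -4.31468296e+01, -2.44352245e+01,  7.17539457e-02,
        5.37371077e-02, -6.74830380e-05]), 'tool_pos': array([0.14733647, 0.50355017, 0.19080585]), 'tool_rot': array([-3.14043462e+00, -1.49536570e-04,  2.85681475e+00]), 'contact_force': array([ 0.90512748, -0.39139752, -0.03993412]), 'torque': array([ 0.03863409, -0.0447092 ,  0.04723476]), 'opening': 0.09177480443343476}
```

View pics/scene0.png

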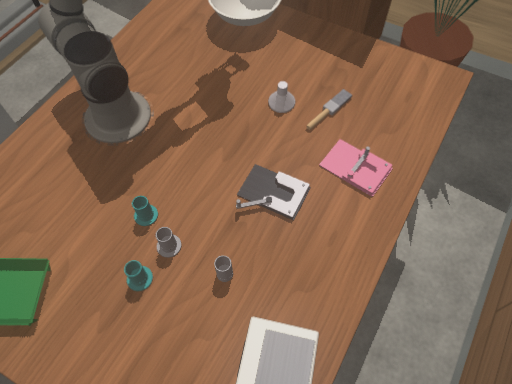

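View pics/top0.png

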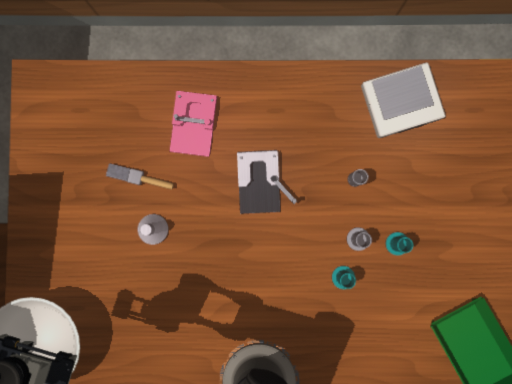

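```bash
python3 -c "
import cv2
a=cv2.imread('pics/top0.png');cv2.imwrite('pics/top0z.png',cv2.resize(a[100:384,100:500],(800,568),interpolation=cv2.INTER_CUBIC))"
```

```text
(no output)
```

View pics/top0z.png

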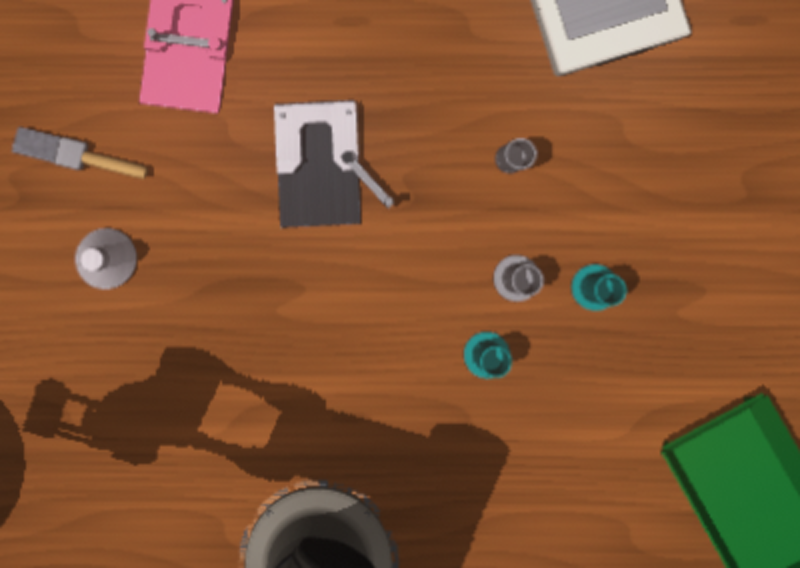

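```bash
python3 - <<'E'
from h import *
c=load('top0'); im=c['frame']; hsv=cv2.cvtColor(im,cv2.COLOR_RGB2HSV)
H,S,V=cv2.split(hsv)
m=((S<70)).astype(np.uint8)*255
n,l,st,ce=cv2.connectedComponentsWithStats(m)
for i in range(1,n):
    if st[i,4]>60: print(i,st[i],ce[i].round(1))
def lab(u,v): return l[v,u]
i=lab(360,247) or lab(350,240)
for (u,v) in [(351,240),(358,172),(245,158),(258,200)]:
    print((u,v),hsv[v,u],lab(u,v))
m2=cv2.resize(m,None,fx=1,fy=1)
cv2.imwrite('pics/mask.png',cv2.resize(np.hstack([m[140:220,225:305],m[210:290,320:400]]),None,fx=5,fy=5,interpolation=0))
print('scale',K(c)[0,0])
a=im[140:220,225:305]; b=im[200:280,325:405]
cv2.imwrite('pics/z.png',cv2.resize(np.hstack([a,b])[:,:,::-1],None,fx=5,fy=5,interpolation=2))
s=load('scene0')['frame']
cv2.imwrite('pics/zs.png',cv2.resize(np.hstack([s[155:225,230:320],s[200:270,125:215]])[:,:,::-1],None,fx=4.4,fy=4.4,interpolation=2))
E
```

```text
1 [    0    14   512   209 23979] [240.4  43.3]
2 [ 362   63   83   75 4145] [402.8  99.8]
5 [174 114  30  10 124] [188.2 119.1]
6 [ 237  150   60   63 2597] [259.7 181.5]
7 [106 164  38  21 469] [124.5 173.6]
8 [348 169  21  17 255] [357.9 177.4]
9 [138 214  30  31 719] [152.6 228.9]
10 [347 228  25  23 436] [358.4 238.8]
46 [   0  297   80   87 6114] [ 36.9 342.4]
47 [ 221  340   78   44 2406] [259.4 366.2]
(351, 240) [176  16 112] 10
(358, 172) [ 3 40 71] 8
(245, 158) [168  14 219] 6
(258, 200) [170  21  72] 6
scale 451.75963196783886
```

View pics/mask.png

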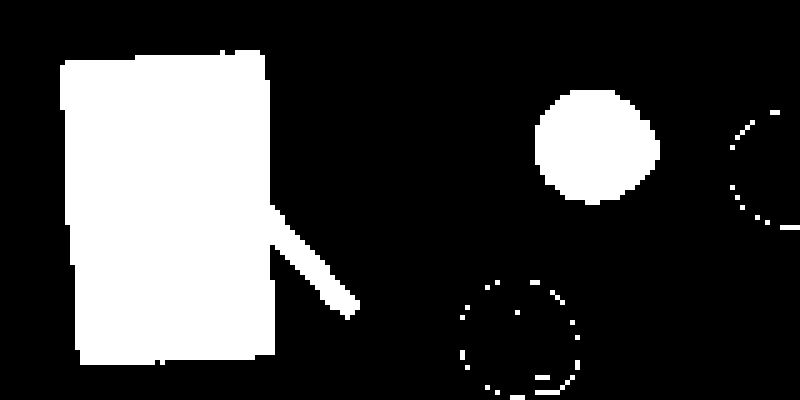

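View pics/z.png

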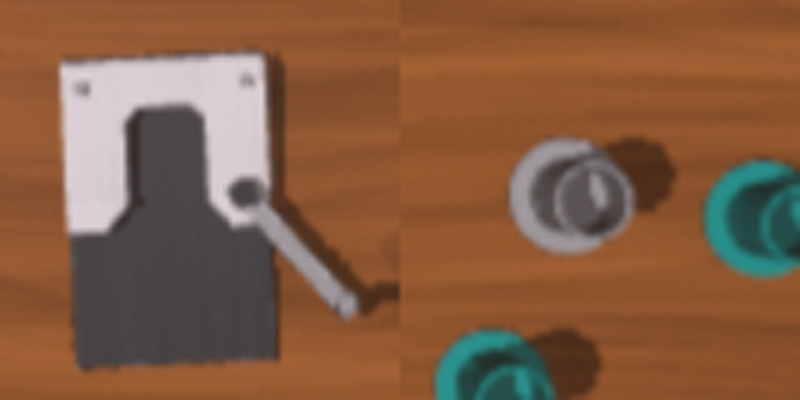

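View pics/zs.png

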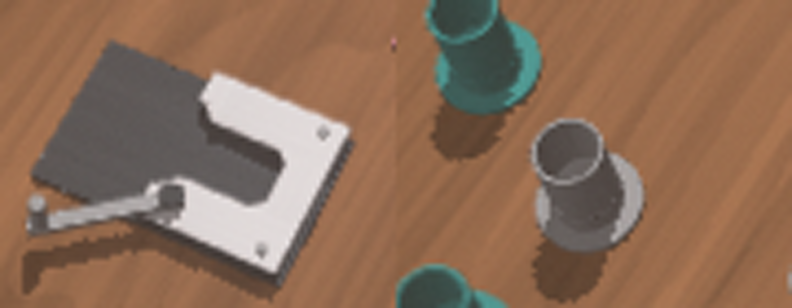

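```bash
cat >> h.py <<'E'
def rigid(A,B):
    ca,cb=A.mean(0),B.mean(0);H=(A-ca).T@(B-cb);th=np.arctan2(H[0,1]-H[1,0],H[0,0]+H[1,1])
    R=np.array([[np.cos(th),-np.sin(th)],[np.sin(th),np.cos(th)]]);return th,cb-R@ca,R
E
python3 - <<'E'
from h import *
def fit(c,B,Z):
    W=[];M=[]
    for (x,y,z),p in zip(B,Z):
        W.append(onplane(c,p,z/1000)[0][:2]); M.append([x/1000,y/1000])
    W=np.array(W);M=np.array(M);th,t,R=rigid(M,W)
    print('yaw',th,'org',t,'res mm',((W-M@R.T-t)*1000).round(1).tolist()); return th,t
t=load('top0'); s=load('scene0')
zt=lambda U,ox,oy,k:((U[0]+.5)/k-.5+ox,(U[1]+.5)/k-.5+oy)
fit(t,[(60,60,20),(60,-60,20),(-40,60,20),(-120,60,6),(-120,-60,6)],[zt(u,225,140,5) for u in [(59,63),(266,53),(70,236),(79,369),(278,357)]])
fit(s,[(60,60,20),(60,-60,20),(-40,60,20),(-120,60,6),(-120,-60,6)],[zt(u,230,155,4.4) for u in [(350,130),(275,270),(213,73),(110,41),(33,176)]])
# cup
print('top flange',onplane(t,zt((570-400,196),325,200,5),.006),'rim',onplane(t,zt((594-400,198),325,200,5),.08))
print('scene rim',onplane(s,zt((568-396,153),125,200,4.4),.08),'flange',onplane(s,zt((590-396,200),125,200,4.4),.006))
print('post top top',onplane(t,zt((347,303),225,140,5),.052),'scene',onplane(s,zt((38,206),230,155,4.4),.056))
print('plain',onplane(t,(359.5,176.8),.08))
print('funnel',onplane(t,(152.6,228.9),.03),'brush',onplane(t,(140,176),.01))
print('teal',onplane(t,(343.5,277.5),.006),onplane(t,(399,244),.006))
print(robot.observe()['time'])
E
```

```text
yaw 0.05854369420300418 org [0.60882714 0.00375448] res mm [[0.8, 1.0], [0.0, -1.3], [-1.7, -0.3], [0.2, -0.6], [0.7, 1.3]]
yaw 0.05983375630177319 org [0.60933912 0.00391484] res mm [[0.2, -1.4], [-2.3, 1.6], [-0.8, -0.9], [0.6, -0.4], [2.3, 1.2]]
top flange [[ 0.41248194 -0.2925606   0.006     ]] rim [[ 0.41451258 -0.29087938  0.08      ]]
scene rim [[ 0.41429768 -0.29210044  0.08      ]] flange [[ 0.41362611 -0.29123356  0.006     ]]
post top top [[ 0.52346181 -0.09993039  0.052     ]] scene [[ 0.52592777 -0.10169842  0.056     ]]
plain [[ 0.58848935 -0.28122163  0.08      ]]
funnel [[0.43938529 0.30958738 0.03      ]] brush [[0.59546464 0.35448195 0.01      ]]
teal [[ 0.29925187 -0.24764544  0.006     ]] [[ 0.39801729 -0.41024506  0.006     ]]
0.15
```

Emit:
step_arm:
  moves:
    - [[0,0,0,0.123],[0,0,0,0.123],[0,0,0,0.123],[0,0,0,0.123],[0,0,0,0.123],[0,0,0,0.123],[0,0,0,0.123],[0,0,0,0.123]]
  hand: 1

```text
time: 0.82
tool_pos: [0.1474, 0.5037, 0.191]
tool_rot: [-3.141, 0.0, 1.867]
contact_force: [0.4, 0.8, -0.4]
opening: 0.0919
```

```bash
cat >> h.py <<'E'
from scipy.spatial.transform import Rotation as Rn
def delta(target,yaw=1.63):
    o=robot.observe(); R=Rn.from_euler('xyz',o['tool_rot'])
    d=R.inv().apply(np.array(target)-o['tool_pos'])
    print('t',round(o['time'],2),'pos',o['tool_pos'].round(4),'rot',o['tool_rot'].round(4),'F',o['contact_force'].round(1),'open',round(o['opening'],4))
    print('delta tool mm',(d*1000).round(1),'turn',round(o['tool_rot'][2]-yaw,4))
E
python3 -c "
from h import *
delta([.40,.25,.20])"
```

```text
t 0.82 pos [0.1474 0.5037 0.191 ] rot [-3.1412e+00  5.0000e-04  1.8667e+00] F [ 0.4  0.8 -0.4] open 0.0919
delta tool mm [-316.3  167.6   -8.9] turn 0.2367
```

Emit:
step_arm:
  moves:
    - [[0,0,0,0.12],[0,0,0,0.116],[-0.028,0.025,0,0],[-0.028,0.025,0,0],[-0.028,0.025,0,0],[-0.028,0.025,0,0],[-0.028,0.025,0,0],[-0.028,0.025,0,0]]

```text
time: 1.48
tool_pos: [0.309, 0.3446, 0.1912]
tool_rot: [-3.141, 0.0, 1.637]
contact_force: [0.7, -0.3, 0.4]
opening: 0.0916
```

Emit:
step_arm:
  moves:
    - [[-0.028,0.025,0,0],[-0.028,0.025,0,0],[-0.028,0.025,0,0],[-0.036,0.005,0,0],[-0.036,0.005,0,0],[-0.036,0.005,0,0],[-0.036,0.005,0,0],[-0.036,0,0,0]]

```text
time: 2.15
tool_pos: [0.4209, 0.0872, 0.1912]
tool_rot: [3.141, -0.0, 1.637]
contact_force: [0.9, 0.2, 0.6]
opening: 0.0917
```

```bash
python3 -c "
from h import *
delta([.4139,-.2917,.20])"
```

```text
t 2.15 pos [0.4209 0.0872 0.1912] rot [ 3.1413 -0.      1.6368] F [0.9 0.2 0.6] open 0.0917
delta tool mm [-377.6  -31.9   -8.8] turn 0.0068
```

Emit:
step_arm:
  moves:
    - [[-0.035,-0.003,0,0],[-0.035,-0.003,0,0],[-0.035,-0.003,0,0],[-0.035,-0.003,0,0],[-0.035,-0.003,0,0],[-0.035,-0.003,0,0],[-0.035,-0.003,0,0],[-0.035,-0.003,0,0]]

```text
time: 2.82
tool_pos: [0.4144, -0.1937, 0.1912]
tool_rot: [-3.142, -0.0, 1.637]
contact_force: [0.6, 0.7, -0.1]
opening: 0.092
```

Emit:
step_arm:
  moves:
    - [[-0.034,-0.003,0,0],[-0.034,-0.003,0,0],[0,0,0,0],[0,0,0,0]]

```text
time: 3.15
tool_pos: [0.413, -0.2615, 0.1907]
tool_rot: [-3.141, -0.001, 1.634]
contact_force: [-0.5, 0.5, 0.3]
opening: 0.0921
```

```bash
python3 -c "
from h import *
delta([.4139,-.2917,.041])
snap('wrist','w1')"
```

```text
t 3.15 pos [ 0.413  -0.2615  0.1907] rot [-3.1409e+00 -1.0000e-03  1.6337e+00] F [-0.5  0.5  0.3] open 0.0921
delta tool mm [-30.4  -0.8 149.6] turn 0.0037
```

View pics/w1.png

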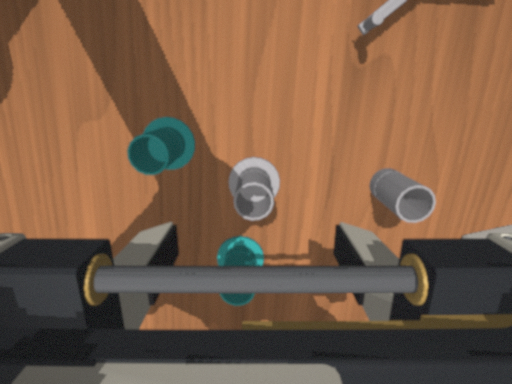

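The wrist view shows the steel flanged cup (rim about (254,202), flange about (254,183)) near the jaw midline, turquoise cups at (165,145) and (240,265), plain cup at (405,195).

```bash
python3 -c "
from h import *
c=load('w1'); print(onplane(c,(254,202),.08),onplane(c,(254,186),.006))"
```

```text
[[ 0.41283025 -0.29209778  0.08      ]] [[ 0.41265464 -0.29639152  0.006     ]]
```

Emit:
step_arm:
  moves:
    - [[-0.015,0,0,0],[-0.0155,0,0,0],[0,0,0.02,0],[0,0,0.02,0],[0,0,0.02,0]]

```text
time: 3.62
tool_pos: [0.4159, -0.2904, 0.1309]
tool_rot: [3.141, 0.001, 1.638]
contact_force: [0.3, 0.2, 0.2]
opening: 0.0917
```

```bash
python3 -c "
from h import *
delta([.4139,-.2917,.041])"
```

```text
t 3.62 pos [ 0.4159 -0.2904  0.1309] rot [3.1408e+00 7.0000e-04 1.6382e+00] F [0.3 0.2 0.2] open 0.0917
delta tool mm [-1.1 -2.2 89.9] turn 0.0082
```

Emit:
step_arm:
  moves:
    - [[-0.001,-0.0025,0.02,0.004],[0,0,0.02,0],[0,0,0.02,0],[0,0,0.02,0],[0,0,0.01,0],[0,0,0,0]]

```text
time: 4.12
tool_pos: [0.4122, -0.2903, 0.0395]
tool_rot: [-3.139, -0.003, 1.634]
contact_force: [-0.5, 0.8, -0.1]
opening: 0.0918
```

Emit:
step_arm:
  moves:
    - [[0,0,0,0],[0,0,0,0],[0,0,0,0],[0,0,0,0],[0,0,0,0],[0,0,0,0],[0,0,0,0],[0,0,0,0]]
  hand: 0.3
  force: 20

```text
time: 4.78
tool_pos: [0.413, -0.2919, 0.0414]
tool_rot: [-3.142, 0.0, 1.633]
contact_force: [-1.5, -0.5, 2.0]
opening: 0.0432
```

```bash
python3 -c "
from h import *
delta([.4139,-.2917,.041])"
```

```text
t 4.78 pos [ 0.413  -0.2919  0.0414] rot [-3.1415  0.      1.6328] F [-1.5 -0.5  2. ] open 0.0432
delta tool mm [0.1 1.  0.4] turn 0.0028
```

Emit:
step_arm:
  moves:
    - [[0,0,-0.02,0],[0,0,-0.03,0],[0,0,-0.03,0],[0,0,-0.02,0],[0,0,0,0]]

```text
time: 5.2
tool_pos: [0.4148, -0.2935, 0.1452]
tool_rot: [3.136, 0.005, 1.633]
contact_force: [1.6, 0.2, -2.1]
opening: 0.0418
```

```bash
python3 -c "
from h import *
delta([.526,-.001,.141])
snap('wrist','w2');snap('scene','s2')"
```

```text
t 5.2 pos [ 0.4148 -0.2935  0.1452] rot [3.1364 0.0055 1.6328] F [ 1.6  0.2 -2.1] open 0.0418
delta tool mm [285.1 129.    3.4] turn 0.0028
```

View pics/w2.png

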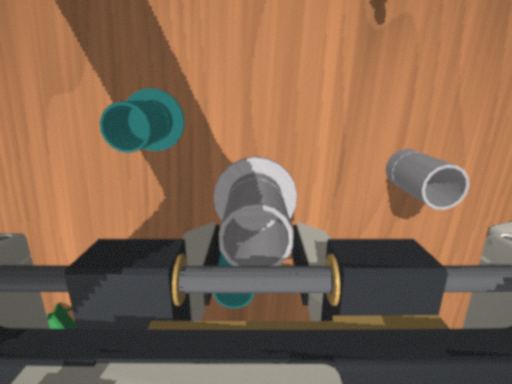

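The cup is held and lifted (rim at (256,238), flange (256,195)), straight in the jaws. Next I carry it over the apron.

Emit:
step_arm:
  moves:
    - [[0.015,0.007,0,0],[0.028,0.013,0,0],[0.028,0.013,0,0],[0.028,0.013,0,0],[0.028,0.013,0,0],[0.028,0.013,0,0],[0.028,0.013,0,0],[0.028,0.013,0,0]]

```text
time: 5.97
tool_pos: [0.4968, -0.0733, 0.139]
tool_rot: [-3.138, -0.002, 1.633]
contact_force: [1.3, -0.1, -2.5]
opening: 0.0423
```

Emit:
step_arm:
  moves:
    - [[0.028,0.013,0,0],[0.028,0.012,0,0],[0.018,0.005,0,0],[0,0,0,0],[0,0,0,0],[0,0,0,0]]

```text
time: 6.47
tool_pos: [0.5221, 0.0002, 0.1398]
tool_rot: [-3.139, -0.0, 1.633]
contact_force: [-0.4, -0.3, -2.2]
opening: 0.0419
```

```bash
python3 -c "
from h import *
delta([.526,-.001,.141])
snap('wrist','w3');snap('top','t3');snap('scene','s3')"
```

```text
t 6.47 pos [5.221e-01 2.000e-04 1.398e-01] rot [-3.1386e+00 -3.0000e-04  1.6329e+00] F [-0.4 -0.3 -2.2] open 0.0419
delta tool mm [-1.5  3.8 -1.2] turn 0.0029
```

View pics/w3.png

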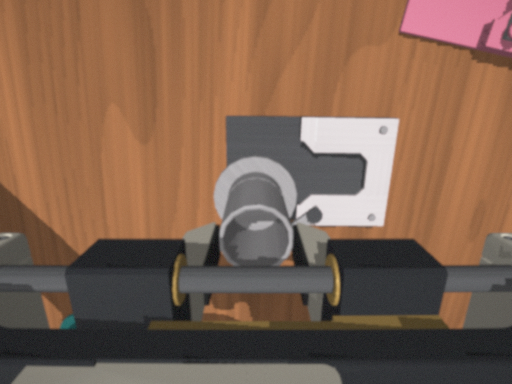

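View pics/s3.png

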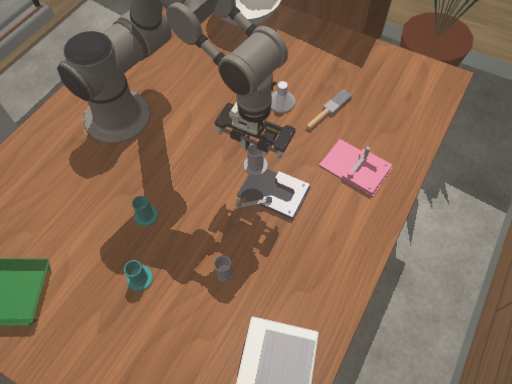

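```bash
python3 - <<'E'
from h import *
c=load('w3')
a=c['frame'][105:275,200:410]; cv2.imwrite('pics/w3z.png',cv2.resize(a[:,:,::-1],None,fx=3.8,fy=3.5,interpolation=2))
E
```

```text
(no output)
```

View pics/w3z.png

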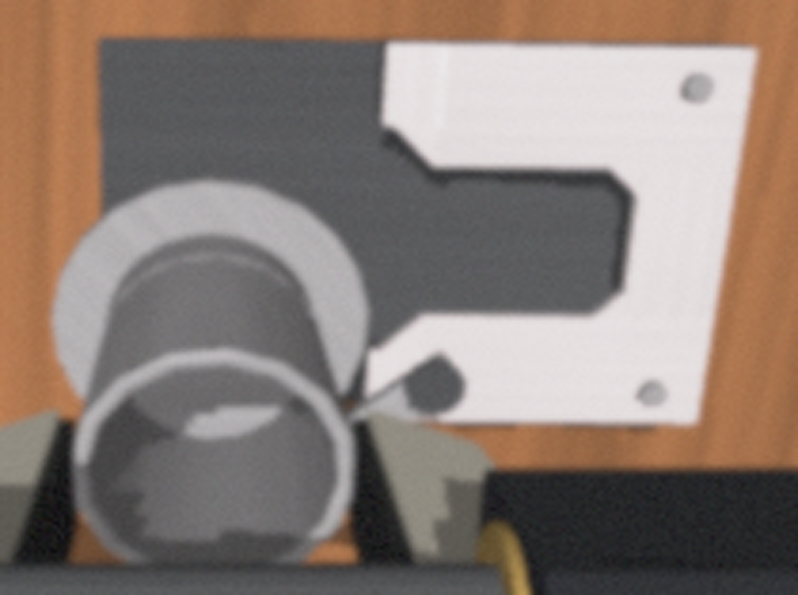

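```bash
python3 - <<'E'
from h import *
c=load('w3')
z=lambda U:((U[0]+.5)/3.8-.5+200,(U[1]+.5)/3.5-.5+105)
B=[(60,60,20),(60,-60,20),(-40,60,20),(-25,24,20),(-25,-24,20),(-40,36,20),(-40,-36,20),(-120,60,6)]
Z=[(757,47),(700,423),(386,42),(436,168),(425,314),(381,127),(368,352),(100,40)]
W=np.array([onplane(c,z(p),b[2]/1000)[0][:2] for b,p in zip(B,Z)]);M=np.array(B)[:,:2]/1000
th,t,R=rigid(M,W); print(th,t,((W-M@R.T-t)*1000).round(1).tolist())
print('flange L/R',onplane(c,z((53,308)),.104),onplane(c,z((370,308)),.104), 'top',onplane(c,z((212,180)),.104))
print('rim L/R',onplane(c,z((75,455)),.180),onplane(c,z((355,455)),.180))
for x in[(-83,0),(-60,0),(10,0)]: print(x,np.array(x)/1000@R.T+t)
E
```

```text
0.056200415656533345 [0.60845632 0.00386105] [[0.2, 0.2], [0.8, -0.3], [-0.6, 0.6], [0.3, -0.5], [0.1, 0.7], [-0.7, -0.3], [-0.9, -0.3], [0.8, -0.1]]
flange L/R [[0.48750603 0.00267003 0.104     ]] [[0.5549743  0.00695747 0.104     ]] top [[0.51949095 0.03479618 0.104     ]]
rim L/R [[0.50123345 0.00340777 0.18      ]] [[0.54293446 0.00607573 0.18      ]]
(-83, 0) [ 0.52558736 -0.00080112]
(-60, 0) [5.48551047e-01 4.90804249e-04]
(10, 0) [0.61844053 0.00442276]
```

Emit:
step_arm:
  moves:
    - [[-0.001,0.0015,0.015,0.003],[0,0,0.025,0],[0,0,0.025,0],[0,0,0.015,0],[0,0,0.006,0],[0,0,0,0],[0,0,0,0],[0,0,0,0]]

```text
time: 7.28
tool_pos: [0.5257, -0.0008, 0.0565]
tool_rot: [3.139, 0.0, 1.629]
contact_force: [-0.4, 0.1, -2.3]
opening: 0.0419
```

```bash
python3 -c "
from h import *
delta([.5255,-.0009,.0485])
for i in range(4):
  snap('wrist','w4'); o=robot.observe(); print(o['tool_pos'].round(4),o['tool_rot'].round(4),o['contact_force'].round(1))
snap('scene','s4')"
```

```text
t 7.28 pos [ 0.5257 -0.0008  0.0565] rot [3.1392e+00 4.0000e-04 1.6294e+00] F [-0.4  0.1 -2.3] open 0.0419
delta tool mm [-0.1 -0.2  8. ] turn -0.0006
[ 0.5257 -0.0007  0.0566] [3.1390e+00 5.0000e-04 1.6295e+00] [ 0.   0.9 -2.4]
[ 0.5256 -0.0006  0.0565] [3.1392e+00 4.0000e-04 1.6296e+00] [ 0.3  0.4 -2.1]
[ 5.254e-01 -5.000e-04  5.640e-02] [3.1395e+00 4.0000e-04 1.6297e+00] [-0.1  0.1 -2.6]
[ 5.253e-01 -4.000e-04  5.620e-02] [3.1399e+00 3.0000e-04 1.6298e+00] [ 0.1 -0.  -2.1]
```

View pics/w4.png

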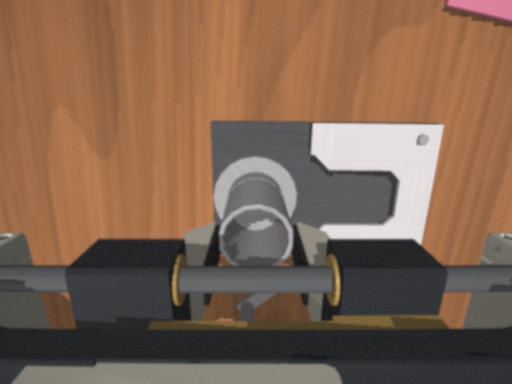

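The cup is above the apron in line with the slot (flange (256,195), slot axis about row 195). I lower it gently to feel the floor.

Emit:
step_arm:
  moves:
    - [[0,0,0.004,0],[0,0,0.002,0],[0,0,0,0],[0,0,0,0]]

```text
time: 7.87
tool_pos: [0.5245, -0.0003, 0.049]
tool_rot: [-3.141, -0.0, 1.63]
contact_force: [0.3, 0.1, -2.8]
opening: 0.042
```

Emit:
step_arm:
  moves:
    - [[0,0,0.0015,0],[0,0,0,0],[0,0,0,0]]

```text
time: 8.12
tool_pos: [0.5246, -0.0004, 0.0477]
tool_rot: [-3.141, -0.0, 1.63]
contact_force: [0.5, 0.2, -2.8]
opening: 0.042
```

Emit:
step_arm:
  moves:
    - [[0,0,0.0015,0],[0,0,0,0],[0,0,0,0]]

```text
time: 8.37
tool_pos: [0.5247, -0.0004, 0.0472]
tool_rot: [3.141, 0.0, 1.63]
contact_force: [-2.8, -0.1, 7.4]
opening: 0.0421
```

Emit:
step_arm:
  moves:
    - [[-0.001,0,-0.0018,0],[0,0.008,0,0],[0,0.008,0,0],[0,0.008,0,0],[0,0.008,0,0],[0,0,0,0],[0,0,0,0]]

```text
time: 8.95
tool_pos: [0.5571, 0.0006, 0.0477]
tool_rot: [-3.141, -0.0, 1.63]
contact_force: [-0.3, -0.0, -2.9]
opening: 0.042
```

```bash
python3 -c "
from h import *
snap('wrist','w5');snap('scene','s5')
delta([.6185,.0044,.0485])
s=load('s5')['frame'];cv2.imwrite('pics/s5z.png',cv2.resize(s[110:230,200:340][:,:,::-1],None,fx=4.5,fy=4.5,interpolation=2))"
```

```text
t 9.05 pos [0.5563 0.0006 0.0477] rot [-3.1406e+00 -3.0000e-04  1.6300e+00] F [-0.6  0.2 -2.4] open 0.042
delta tool mm [ 0.1 62.3 -0.8] turn -0.0
```

View pics/w5.png

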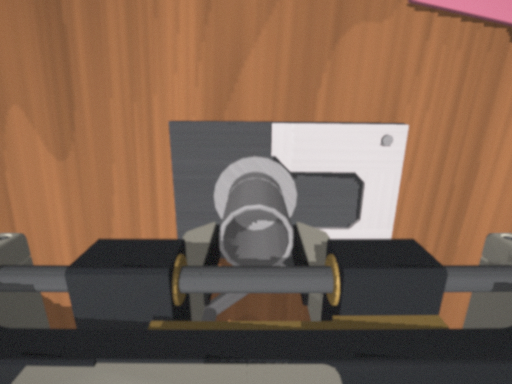

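View pics/s5z.png

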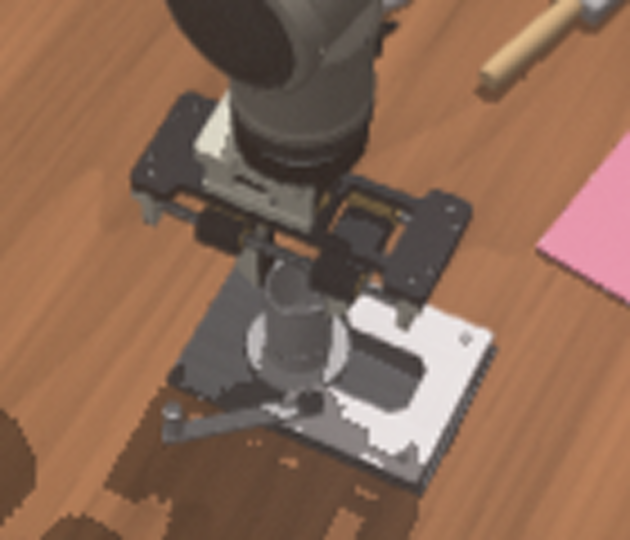

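Emit:
step_arm:
  moves:
    - [[0,0.005,0,0],[0,0.005,0,0],[0,0.005,0,0],[0,0.005,0,0],[0,0,0,0]]

```text
time: 9.47
tool_pos: [0.578, 0.0017, 0.0482]
tool_rot: [3.14, 0.0, 1.63]
contact_force: [0.2, 0.1, -1.9]
opening: 0.0417
```

```bash
python3 -c "
from h import *
snap('wrist','w6')
delta([.6185,.0044,.0485])"
```

```text
t 9.52 pos [0.5773 0.0017 0.0481] rot [ 3.1411 -0.      1.6299] F [ 0.1 -0.5 -3.5] open 0.0423
delta tool mm [ 0.3 41.3 -0.4] turn -0.0001
```

View pics/w6.png

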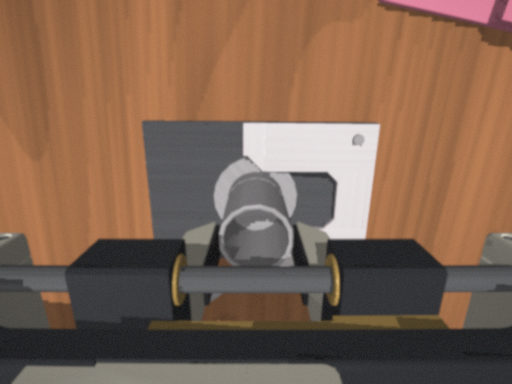

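The plate's edge now covers the flange at (255,165), so the flange is going underneath, with no contact force.

Emit:
step_arm:
  moves:
    - [[0,0.005,0,0],[0,0.005,0,0],[0,0.005,0,0],[0,0.005,0,0],[0,0.005,0,0],[0,0,0,0]]

```text
time: 10.02
tool_pos: [0.6028, 0.0032, 0.0481]
tool_rot: [3.14, 0.0, 1.63]
contact_force: [0.2, -0.5, -1.7]
opening: 0.0422
```

Emit:
step_arm:
  moves:
    - [[0,0.005,0,0],[0,0.004,0,0],[0,0.003,0,0],[0,0,0,0],[0,0,0,0]]

```text
time: 10.43
tool_pos: [0.6137, 0.0039, 0.048]
tool_rot: [-3.142, -0.0, 1.63]
contact_force: [0.2, 0.2, -1.5]
opening: 0.0423
```

```bash
python3 -c "
from h import *
delta([.6185,.0044,.0485])"
```

```text
t 10.43 pos [0.6137 0.0039 0.048 ] rot [-3.1415e+00 -1.0000e-04  1.6299e+00] F [ 0.2  0.2 -1.5] open 0.0423
delta tool mm [ 0.2  4.9 -0.5] turn -0.0001
```

Now creep forward until it meets the end of the slot.

Emit:
step_arm:
  moves:
    - [[0,0.002,0,0],[0,0.002,0,0],[0,0,0,0],[0,0,0,0]]

```text
time: 10.77
tool_pos: [0.6177, 0.0041, 0.0481]
tool_rot: [3.141, -0.0, 1.63]
contact_force: [0.1, -0.5, -1.7]
opening: 0.0423
```

Emit:
step_arm:
  moves:
    - [[0,0.001,0,0],[0,0,0,0],[0,0,0,0]]

```text
time: 11.02
tool_pos: [0.6186, 0.0042, 0.0481]
tool_rot: [3.142, -0.0, 1.63]
contact_force: [0.5, -0.1, -1.6]
opening: 0.042
```

Emit:
step_arm:
  moves:
    - [[0,0.001,0,0],[0,0,0,0],[0,0,0,0]]

```text
time: 11.27
tool_pos: [0.6196, 0.0043, 0.0481]
tool_rot: [-3.142, -0.0, 1.63]
contact_force: [-0.7, 0.3, -1.9]
opening: 0.0422
```

Emit:
step_arm:
  moves:
    - [[0,0.001,0,0],[0,0,0,0],[0,0,0,0]]

```text
time: 11.52
tool_pos: [0.6201, 0.0043, 0.048]
tool_rot: [-3.14, -0.0, 1.63]
contact_force: [-2.6, 0.1, -1.3]
opening: 0.0417
```

```bash
python3 -c "
from h import *
snap('wrist','w7');snap('top','t7')
delta([.6185,.0044,.0485])
s=load('t7')['frame'];cv2.imwrite('pics/t7z.png',cv2.resize(s[130:230,210:320][:,:,::-1],None,fx=5,fy=5,interpolation=2))"
```

```text
t 11.62 pos [0.6201 0.0043 0.0481] rot [-3.1406e+00 -2.0000e-04  1.6298e+00] F [-3.1  0.  -0.2] open 0.0425
delta tool mm [ 0.2 -1.6 -0.4] turn -0.0002
```

View pics/w7.png

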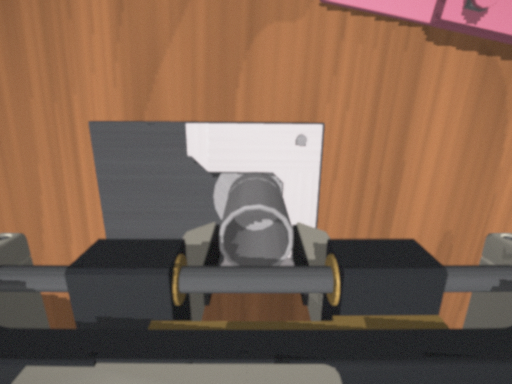

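Contact of about -3 N in x at the slot end, so the cup is home. I set it down on the floor plate and release.

Emit:
step_arm:
  moves:
    - [[0,-0.001,0.001,0],[0,0,0,0],[0,0,0,0]]

```text
time: 11.87
tool_pos: [0.6198, 0.0042, 0.0474]
tool_rot: [3.141, -0.0, 1.63]
contact_force: [-2.4, -0.1, 1.1]
opening: 0.0423
```

Emit:
step_arm:
  moves:
    - [[0,0,0.0005,0],[0,0,0,0],[0,0,0,0]]

```text
time: 12.12
tool_pos: [0.6198, 0.0042, 0.0473]
tool_rot: [3.141, 0.0, 1.63]
contact_force: [-4.1, 0.2, 5.2]
opening: 0.0418
```

Emit:
step_arm:
  moves:
    - [[0,0,0,0],[0,0,0,0],[0,0,0,0],[0,0,0,0],[0,0,0,0]]
  hand: 0.75

```text
time: 12.53
tool_pos: [0.6198, 0.0042, 0.0465]
tool_rot: [3.141, -0.0, 1.63]
contact_force: [-0.6, -0.3, 0.3]
opening: 0.0678
```

Emit:
step_arm:
  moves:
    - [[0,0,-0.02,0],[0,0,-0.025,0],[0,0,-0.03,0],[0,0,-0.03,0],[0,0,0,0]]

```text
time: 12.95
tool_pos: [0.6231, 0.0039, 0.1584]
tool_rot: [3.13, 0.002, 1.63]
contact_force: [0.0, -1.2, 1.0]
opening: 0.0686
```

Emit:
step_arm:
  moves:
    - [[-0.025,-0.022,0,0],[-0.025,-0.022,0,0],[-0.025,-0.022,0,0],[-0.025,-0.022,0,0],[0,0,0,0],[0,0,0,0],[0,0,0,0]]
  hand: 0.4

```text
time: 13.53
tool_pos: [0.5381, -0.1006, 0.1516]
tool_rot: [3.141, -0.0, 1.629]
contact_force: [0.1, -0.3, 1.0]
opening: 0.037
```

```bash
python3 -c "
from h import *
snap('wrist','w8');snap('scene','s8')
delta([.525,-.1007,.06])
s=load('s8')['frame'];cv2.imwrite('pics/s8z.png',cv2.resize(s[110:230,200:340][:,:,::-1],None,fx=4.5,fy=4.5,interpolation=2))"
```

```text
t 13.63 pos [ 0.5383 -0.0999  0.1515] rot [ 3.1412e+00 -3.0000e-04  1.6308e+00] F [-0.6  0.2 -0.4] open 0.0368
delta tool mm [ -0.  -13.4  91.5] turn 0.0008
```

View pics/w8.png

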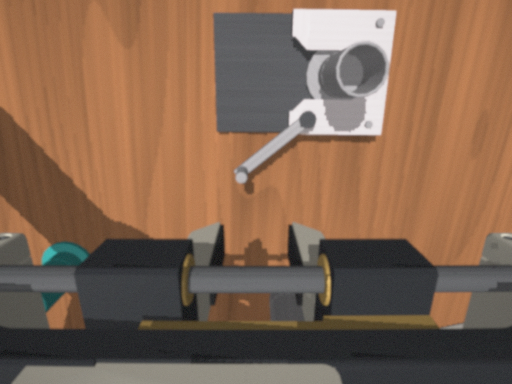

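View pics/s8z.png

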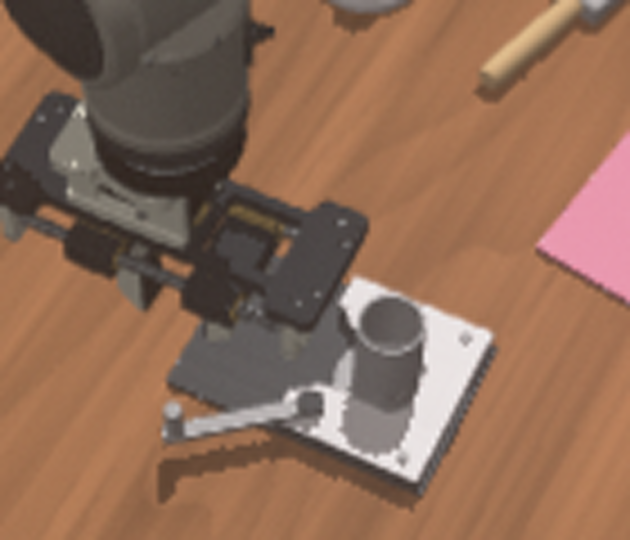

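The cup stands upright in the slot (rim (360,70)), the flange tucked under the plate; the keeper post's top is at (241,177), pivot at (308,120).

```bash
python3 - <<'E'
from h import *
c=load('w8'); P=onplane(c,(241,177),.056)[0]; V=onplane(c,(308,120),.032)[0]; print('post',P,'pivot',V,np.hypot(*(P-V)[:2]))
print('cup rim',onplane(c,(361,70),.086))
yaw=.057;R=np.array([[np.cos(yaw),-np.sin(yaw)],[np.sin(yaw),np.cos(yaw)]])
o=np.array([.6086,.0038]);pv=o+R@[-.022,-.044]; print('pv',pv, np.hypot(*(P[:2]-pv)))
d=R.T@(P[:2]-pv);a0=np.arctan2(-d[0],d[1])%(2*np.pi);print('angle',a0)
delta([P[0],P[1],.06])
for a in np.arange(2.2,-.01,-.2): print(round(a,2),(pv+R@(.088*np.array([-np.sin(a),np.cos(a)]))).round(4))
E
```

```text
post [ 0.52326878 -0.09995551  0.056     ] pivot [ 0.58860383 -0.04177323  0.032     ] 0.08748626627433746
cup rim [[0.61787744 0.00421522 0.086     ]]
pv [ 0.58914237 -0.04138186] 0.08814874879966393
angle 2.2406027096819328
t 13.63 pos [ 0.5383 -0.0999  0.1515] rot [ 3.1412e+00 -3.0000e-04  1.6308e+00] F [-0.6  0.2 -0.4] open 0.0368
delta tool mm [  0.8 -15.1  91.5] turn 0.0008
2.2 [ 0.5211 -0.0971]
2.0 [ 0.5113 -0.0825]
1.8 [ 0.5047 -0.0662]
1.6 [ 0.5015 -0.049 ]
1.4 [ 0.5017 -0.0314]
1.2 [ 0.5054 -0.0142]
1.0 [0.5125 0.0019]
0.8 [0.5226 0.0162]
0.6 [0.5354 0.0283]
0.4 [0.5503 0.0376]
0.2 [0.5668 0.0437]
-0.0 [0.5841 0.0465]
```

Emit:
step_arm:
  moves:
    - [[0.001,-0.015,0.02,0],[0,0,0.025,0],[0,0,0.025,0],[0,0,0.02,0],[0,0,0,0],[0,0,0,0],[0,0,0,0]]

```text
time: 14.22
tool_pos: [0.5238, -0.1004, 0.0626]
tool_rot: [3.14, 0.0, 1.631]
contact_force: [0.9, -0.4, -0.1]
opening: 0.0368
```

```bash
python3 -c "
from h import *
delta([.5233,-.1,.037])
snap('wrist','w9');snap('top','t9')"
```

```text
t 14.22 pos [ 0.5238 -0.1004  0.0626] rot [3.1400e+00 5.0000e-04 1.6308e+00] F [ 0.9 -0.4 -0.1] open 0.0368
delta tool mm [ 0.4 -0.5 25.6] turn 0.0008
```

View pics/w9.png

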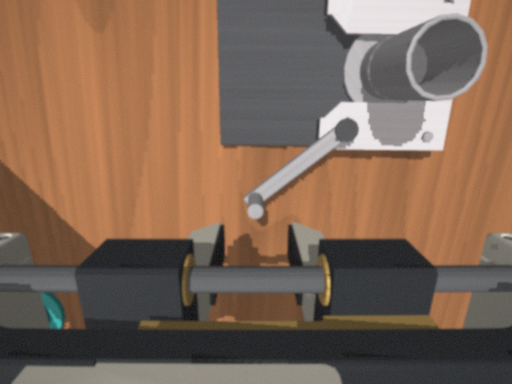

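The post top at (256,208) is on the jaw midline. I lower and close on it lightly.

Emit:
step_arm:
  moves:
    - [[0,0,0.012,0],[0,0,0.011,0],[0,0,0,0],[0,0,0,0]]

```text
time: 14.65
tool_pos: [0.5229, -0.1007, 0.0393]
tool_rot: [3.141, 0.0, 1.63]
contact_force: [0.2, 0.5, -0.1]
opening: 0.0367
```

Emit:
step_arm:
  moves:
    - [[0,0,0,0],[0,0,0,0],[0,0,0,0],[0,0,0,0],[0,0,0,0],[0,0,0,0]]
  hand: 0
  force: 8

```text
time: 15.15
tool_pos: [0.5227, -0.1007, 0.0388]
tool_rot: [3.141, -0.0, 1.63]
contact_force: [-0.3, 0.7, -0.4]
opening: 0.0026
```

```bash
python3 -c "
from h import *
delta([.5113,-.0825,.037])
snap('wrist','w10')"
```

```text
t 15.15 pos [ 0.5227 -0.1007  0.0388] rot [ 3.1414 -0.      1.6298] F [-0.3  0.7 -0.4] open 0.0026
delta tool mm [ 18.8 -10.3   1.8] turn -0.0002
```

View pics/w10.png

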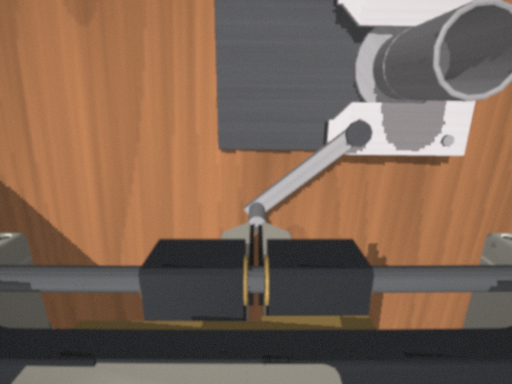

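```bash
python3 - <<'E'
from h import *
for n,p in (('w9',(256,210)),('w10',(257,211)),):
    c=load(n); print(n,onplane(c,p,.056))
c=load('w10'); print(proj(c,[[.5227,-.1007,.0388],[.5227,-.1007,.056],[.5227,-.0912,.0388]]))
cv2.imwrite('pics/w10z.png',cv2.resize(c['frame'][180:300,190:330][:,:,::-1],None,fx=5,fy=5,interpolation=2))
E
```

```text
w9 [[ 0.52380409 -0.09933671  0.056     ]]
w10 [[ 0.52278608 -0.09091238  0.056     ]]
[[255.91435205 214.88314885]
 [255.94683596 225.10393018]
 [256.73339609 202.14167073]]
```

View pics/w10z.png

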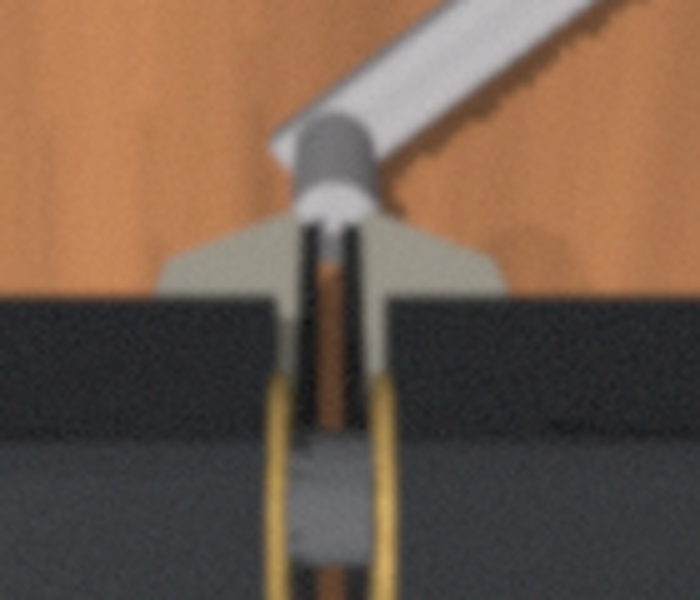

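The jaws closed to 2.6 mm: they missed, squeezing the post out to their +y side, at (257,211). The closed fingers now sit right behind the post, so I'll push it round its arc instead and turn the tool to follow.

```bash
cat >> h.py <<'E'
YB=.057;RB=np.array([[np.cos(YB),-np.sin(YB)],[np.sin(YB),np.cos(YB)]])
PV=np.array([.6086,.0038])+RB@[-.022,-.044]
def post(a): return PV+RB@(.088*np.array([-np.sin(a),np.cos(a)]))
def plan(seq,off):
    o=robot.observe(); T=o['tool_pos'][:2].copy(); yaw=o['tool_rot'][2]
    print('t',o['time'],o['tool_pos'].round(4),'yaw',round(yaw,3),'F',o['contact_force'].round(1))
    for a,b in seq:
        w=YB+b; N=post(a)-off*np.array([np.cos(w),np.sin(w)])
        d=N-T; e=(d@[np.cos(yaw),np.sin(yaw)], d@[np.sin(yaw),-np.cos(yaw)])
        print(f'a{a:.2f} [{e[0]:.4f}, {e[1]:.4f}, 0, {yaw-w:.3f}]'); T=N; yaw=w
def ang(P):
    d=RB.T@(np.array(P[:2])-PV); return np.arctan2(-d[0],d[1])
E
python3 - <<'E'
from h import *
c=load('w10')
print('post now a',ang(onplane(c,(257,213),.056)[0])%6.28, onplane(c,(257,213),.056), post(2.15))
plan([(2.05,1.573),(1.95,1.573),(1.85,1.573),(1.75,1.573),(1.65,1.573)],.013)
E
```

```text
post now a 2.168685325213449 [[ 0.52286893 -0.0922764   0.056     ]] [ 0.51835894 -0.09366672]
t 15.2 [ 0.5226 -0.1007  0.0387] yaw 1.63 F [-0.2 -0.9  0.3]
a2.05 [0.0018, -0.0083, 0, -0.000]
a1.95 [0.0080, -0.0036, 0, 0.000]
a1.85 [0.0083, -0.0028, 0, 0.000]
a1.75 [0.0086, -0.0020, 0, 0.000]
a1.65 [0.0087, -0.0011, 0, 0.000]
```

Emit:
step_arm:
  moves:
    - [[0.005,-0.003,0,0],[0.007,-0.004,0,0],[0.008,-0.003,0,0],[0.008,-0.002,0,0],[0.0085,-0.001,0,0],[0,0,0,0],[0,0,0,0]]

```text
time: 15.78
tool_pos: [0.5075, -0.0643, 0.0387]
tool_rot: [3.141, 0.0, 1.631]
contact_force: [0.4, -0.2, 1.1]
opening: 0.0004
```

```bash
python3 - <<'E'
from h import *
c=snap('wrist','w11');print(robot.observe()['tool_pos'])
cv2.imwrite('pics/w11z.png',cv2.resize(c['frame'][100:300,150:410][:,:,::-1],None,fx=3,fy=3,interpolation=2))
E
```

```text
[ 0.50772352 -0.06471166  0.0387425 ]
```

View pics/w11z.png

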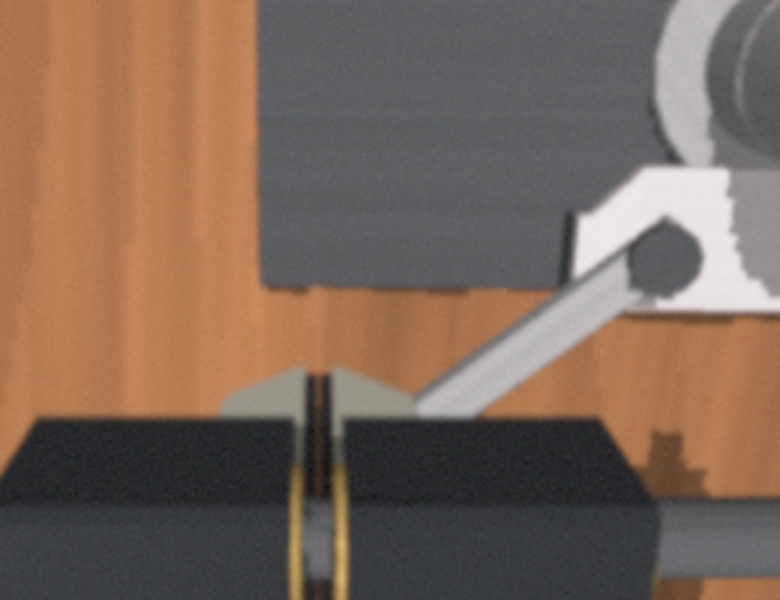

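The post slipped off to the right of the fingers and the bar barely moved. Next try: line the jaws up with the direction the post travels, so it is caged between the fingers all the way round. First I raise the arm and look again.

Emit:
step_arm:
  moves:
    - [[0,0,-0.02,0],[-0.004,0,-0.03,0],[-0.012,0,-0.03,0],[-0.015,0,-0.02,0],[-0.015,0,0,0],[0,0,0,0],[0,0,0,0]]
  hand: 0.45

```text
time: 16.42
tool_pos: [0.5101, -0.1115, 0.1385]
tool_rot: [-3.142, -0.0, 1.628]
contact_force: [-0.9, -0.5, 0.3]
opening: 0.04
```

```bash
python3 - <<'E'
from h import *
c=snap('wrist','w12');print(robot.observe()['tool_pos'])
cv2.imwrite('pics/w12z.png',cv2.resize(c['frame'][60:260,180:440][:,:,::-1],None,fx=3,fy=3,interpolation=2))
E
```

```text
[ 0.50971465 -0.11078049  0.13800384]
```

View pics/w12z.png

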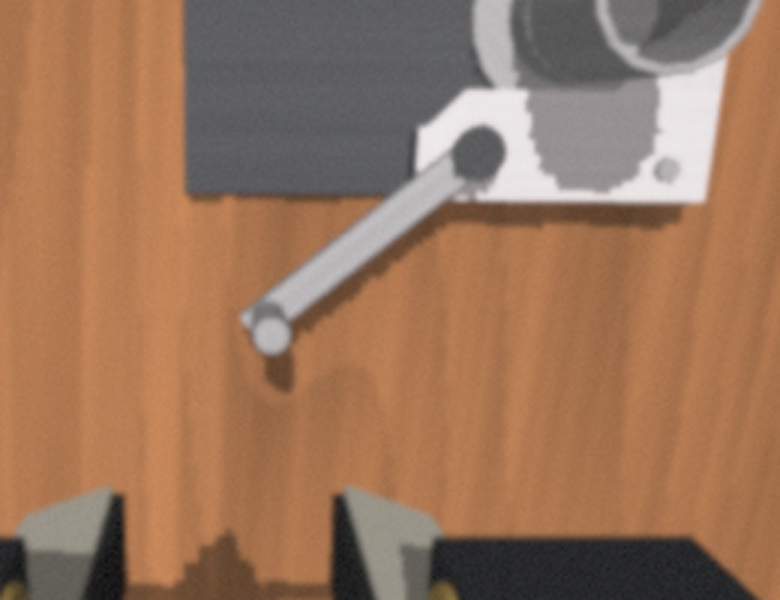

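The bar is where it was left: post top at about (270,172), pivot (340,111).

```bash
python3 - <<'E'
from h import *
c=load('w12');P=onplane(c,(270.2,171.8),.056)[0];a=ang(P)%6.28;print(P,a,post(a))
b=a+np.pi/2
print('b',b,'world yaw',b+YB,'turn',robot.observe()['tool_rot'][2]-(b+YB))
print(robot.observe()['qpos'].round(2))
plan([(a,1.571),],0)
E
```

```text
[ 0.52316703 -0.10050576  0.056     ] 2.244481029669481 [ 0.52360722 -0.10011128]
b 3.8152773564643776 world yaw 3.8722773564643775 turn -2.243490336754687
[-0.36  0.39  1.61  0.    1.14 -0.42]
t 16.4667 [ 0.5097 -0.1108  0.138 ] yaw 1.629 F [ 0.1  0.2 -1.1]
a2.24 [0.0098, 0.0145, 0, 0.001]
```

Emit:
step_arm:
  moves:
    - [[0,0,0,-0.122],[0,0,0,-0.122],[0,0,0,-0.122],[0,0,0,-0.122],[0,0,0,-0.122],[0,0,0,-0.122],[0,0,0,-0.122],[0,0,0,-0.122]]

```text
time: 17.13
tool_pos: [0.5096, -0.1098, 0.1376]
tool_rot: [-3.142, -0.002, 2.613]
contact_force: [-0.1, -0.0, -0.4]
opening: 0.0413
```

Emit:
step_arm:
  moves:
    - [[0,0,0,-0.122],[0,0,0,-0.122],[0,0,0,-0.122],[0,0,0,-0.122],[0,0,0,-0.122],[0,0,0,-0.122],[0,0,0,-0.122],[0,0,0,-0.122]]

```text
time: 17.8
tool_pos: [0.5096, -0.1098, 0.1376]
tool_rot: [3.14, -0.001, -2.695]
contact_force: [0.0, -1.0, -0.1]
opening: 0.0415
```

Emit:
step_arm:
  moves:
    - [[0,0,0,-0.12],[0,0,0,-0.12],[0,0,0,0],[0,0,0,0]]

```text
time: 18.13
tool_pos: [0.5098, -0.1101, 0.1379]
tool_rot: [3.14, -0.001, -2.464]
contact_force: [0.1, 0.4, 0.5]
opening: 0.0414
```

```bash
python3 - <<'E'
from h import *
c=snap('wrist','w13');delta([.5234,-.1003,.037],3.872-6.283)
E
```

```text
t 18.18 pos [ 0.5099 -0.1103  0.138 ] rot [ 3.1404e+00 -5.0000e-04 -2.4647e+00] F [-1.   0.4  0.4] open 0.0413
delta tool mm [-16.8  -0.8 101. ] turn -0.0537
```

View pics/w13.png

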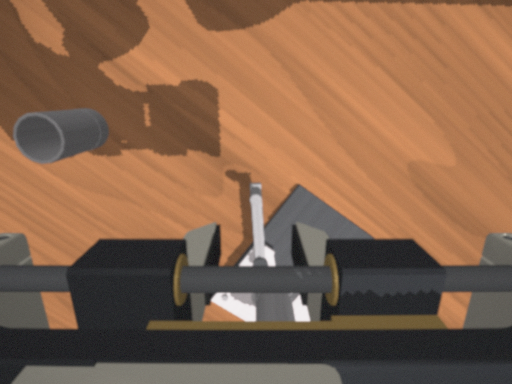

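The bar lies along the jaws' midline with the post at (257,188); jaws now open across the bar.

```bash
python3 - <<'E'
from h import *
c=load('w13');
cv2.imwrite('pics/w13z.png',cv2.resize(c['frame'][160:260,200:320][:,:,::-1],None,fx=5,fy=5,interpolation=2))
for p in [(256,186),(257,190)]:
  P=onplane(c,p,.056)[0];print(P,ang(P)%6.28)
E
```

```text
[ 0.51179972 -0.10858921  0.056     ] 2.2291928311088953
[ 0.51434835 -0.10529186  0.056     ] 2.220885494432077
```

View pics/w13z.png

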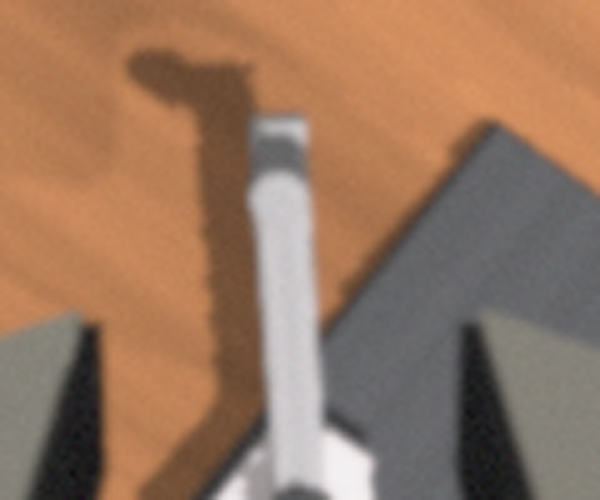

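Emit:
step_arm:
  moves:
    - [[-0.008,-0.0005,0,-0.04],[-0.0085,0,0,0],[0,0,0.02,0],[0,0,0.025,0],[0,0,0.02,0],[0,0,0,0],[0,0,0,0]]

```text
time: 18.77
tool_pos: [0.5227, -0.1001, 0.073]
tool_rot: [3.139, -0.001, -2.423]
contact_force: [0.4, 0.5, -0.2]
opening: 0.0413
```

```bash
python3 - <<'E'
from h import *
c=snap('scene','s14');delta([.5234,-.1003,.037],3.872-6.283)
cv2.imwrite('pics/s14z.png',cv2.resize(c['frame'][130:230,200:320][:,:,::-1],None,fx=5,fy=5,interpolation=2))
c=snap('wrist','w14')
cv2.imwrite('pics/w14z.png',cv2.resize(c['frame'][160:300,170:340][:,:,::-1],None,fx=4,fy=4,interpolation=2))
E
```

```text
t 18.82 pos [ 0.5236 -0.1005  0.0742] rot [-3.1414e+00  3.0000e-04 -2.4226e+00] F [ 0.6 -0.   0.9] open 0.0413
delta tool mm [ 0.   0.3 37.2] turn -0.0116
```

View pics/w14z.png

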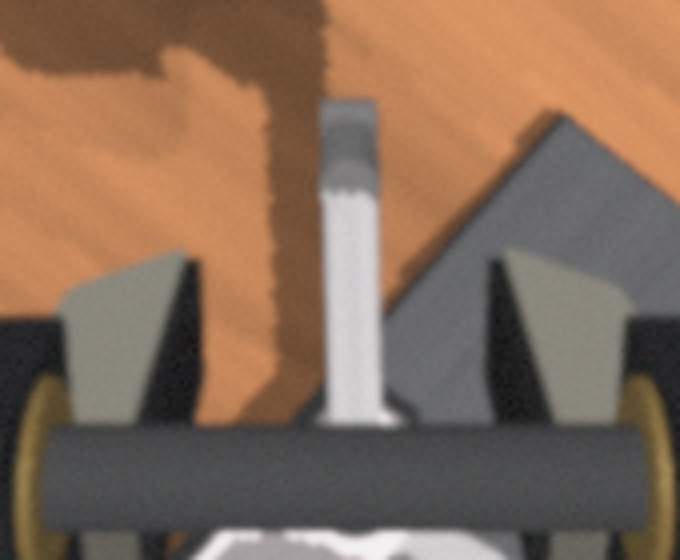

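View pics/s14z.png

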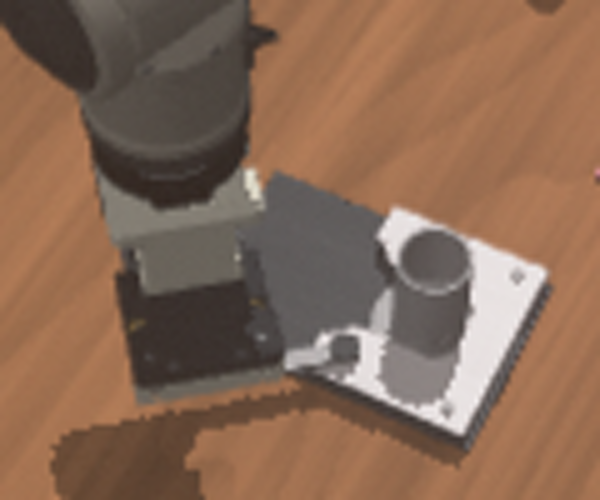

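```bash
python3 - <<'E'
from h import *
c=load('w14')
for p in [(257,203),(257,205),(257,207)]:
  P=onplane(c,p,.056)[0];print(P,ang(P)%6.28)
print(proj(c,[[.5233,-.1003,.056],[.5233,-.1003,.028]]))
E
```

```text
[ 0.52074921 -0.10226275  0.056     ] 2.241148549948664
[ 0.52195991 -0.1011996   0.056     ] 2.2412695127629014
[ 0.52317579 -0.1001319   0.056     ] 2.2413954180736386
[[256.72558923 206.97852006]
 [256.6586295  195.19806234]]
```

Emit:
step_arm:
  moves:
    - [[0,0,0.015,0],[0,0,0.012,0],[0,0,0.008,0],[0,0,0,0],[0,0,0,0]]

```text
time: 19.28
tool_pos: [0.5236, -0.1008, 0.0393]
tool_rot: [-3.141, 0.001, -2.422]
contact_force: [0.2, 0.4, 1.0]
opening: 0.0412
```

Emit:
step_arm:
  moves:
    - [[0,0,0,0],[0,0,0,0],[0,0,0,0],[0,0,0,0],[0,0,0,0],[0,0,0,0]]
  hand: 0.05
  force: 8

```text
time: 19.78
tool_pos: [0.5232, -0.1007, 0.0387]
tool_rot: [-3.141, 0.0, -2.421]
contact_force: [0.3, -0.5, 0.6]
opening: 0.0069
```

Emit:
step_arm:
  moves:
    - [[0,0,0,0],[0,0,0,0],[0,0,0,0]]

```text
time: 20.03
tool_pos: [0.5231, -0.1007, 0.0386]
tool_rot: [3.141, 0.0, -2.421]
contact_force: [0.5, 0.3, 0.4]
opening: 0.0044
```

```bash
python3 - <<'E'
from h import *
c=snap('wrist','w15'); print(robot.observe()['opening'],robot.observe()['tool_pos'])
cv2.imwrite('pics/w15z.png',cv2.resize(c['frame'][160:300,170:340][:,:,::-1],None,fx=4,fy=4,interpolation=2))
E
```

```text
0.004654227655676999 [ 0.52312405 -0.10063741  0.03857167]
```

View pics/w15z.png

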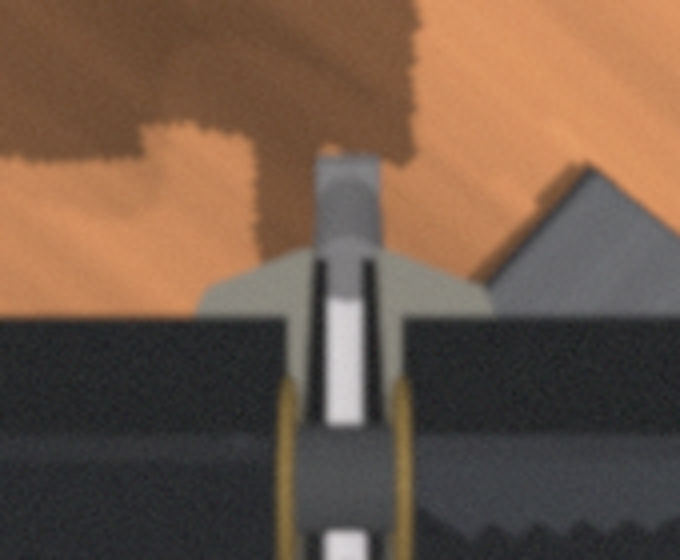

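```bash
python3 - <<'E'
from h import *
for n,T,yaw,op in (('w1',[.413,-.2615,.1907],1.6337,.0921),('w8',[.5383,-.0999,.1515],1.6308,.0368)):
    c=load(n); R,t=c['R'],c['t']
    x=np.array([np.cos(yaw),np.sin(yaw),0]);y=np.array([np.sin(yaw),-np.cos(yaw),0]);T=np.array(T)
    print(n,'cam-TCP in tool',((-R.T@t-T)@np.c_[x,y,[0,0,-1]]).round(3),'fwd',(R[2]@np.c_[x,y,[0,0,-1]]).round(3))
    for h in (0,.01,.019,.03,.04):
        for dx in (0,.0095):
            q=[T+dx*x+s*op/2*y+[0,0,h] for s in(-1,1)]
            print(h,dx,proj(c,q).round(0).tolist(),(R[2]@q[0]+t[2]).round(3))
E
cat > /dev/null; python3 -c "
import cv2
a=cv2.imread('pics/w8.png');cv2.imwrite('pics/w8z.png',cv2.resize(a[190:340,160:360],None,fx=4,fy=4,interpolation=2))"
```

```text
w1 cam-TCP in tool [ 0.08  -0.    -0.194] fwd [-0.296 -0.     0.955]
0 0 [[190.0, 215.0], [322.0, 215.0]] 0.209
0 0.0095 [[189.0, 202.0], [323.0, 202.0]] 0.206
0.01 0 [[187.0, 221.0], [325.0, 221.0]] 0.199
0.01 0.0095 [[186.0, 207.0], [326.0, 207.0]] 0.196
0.019 0 [[184.0, 226.0], [328.0, 226.0]] 0.19
0.019 0.0095 [[183.0, 212.0], [329.0, 212.0]] 0.188
0.03 0 [[180.0, 234.0], [332.0, 234.0]] 0.18
0.03 0.0095 [[179.0, 219.0], [333.0, 219.0]] 0.177
0.04 0 [[176.0, 242.0], [336.0, 242.0]] 0.17
0.04 0.0095 [[174.0, 226.0], [338.0, 226.0]] 0.168
w8 cam-TCP in tool [ 0.079 -0.    -0.194] fwd [-0.297  0.001  0.955]
0 0 [[230.0, 214.0], [282.0, 214.0]] 0.209
0 0.0095 [[230.0, 201.0], [283.0, 201.0]] 0.206
0.01 0 [[229.0, 220.0], [284.0, 219.0]] 0.199
0.01 0.0095 [[228.0, 206.0], [284.0, 206.0]] 0.196
0.019 0 [[227.0, 225.0], [285.0, 225.0]] 0.19
0.019 0.0095 [[227.0, 211.0], [285.0, 211.0]] 0.188
0.03 0 [[226.0, 233.0], [287.0, 233.0]] 0.18
0.03 0.0095 [[225.0, 218.0], [287.0, 218.0]] 0.177
0.04 0 [[224.0, 240.0], [289.0, 240.0]] 0.17
0.04 0.0095 [[224.0, 225.0], [289.0, 225.0]] 0.168
```

View pics/w8z.png

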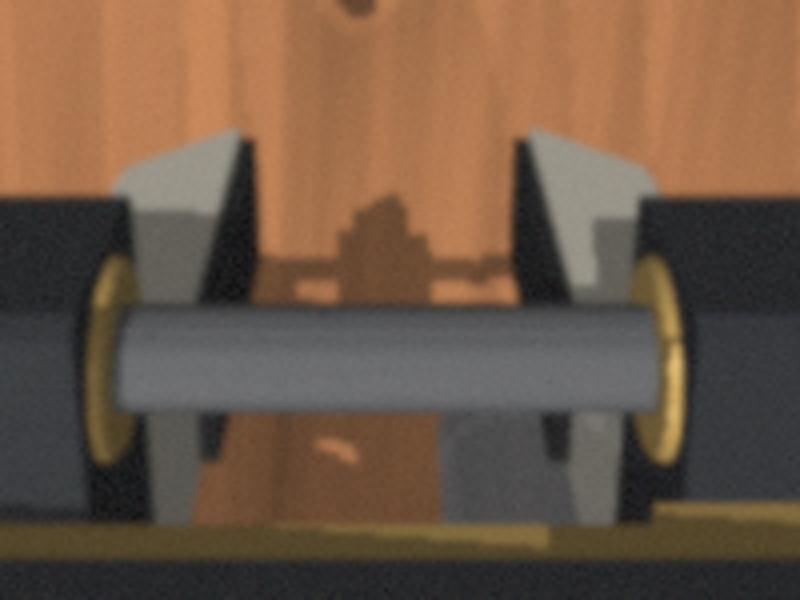

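The jaws missed again (4.4 mm). Checking the geometry: in the wrist view the visible finger tips at (223,225)/(289,225) fit a point about 35–40 mm above the reported TCP. The cup was therefore held near its rim, and the fingers closed above the 56 mm post. I'll open, go about 27 mm lower while watching the force, and close again.

Emit:
step_arm:
  moves:
    - [[0,0,0,0],[0,0,0,0],[0,0,0,0],[0,0,0,0],[0,0,0.005,0],[0,0,0.005,0],[0,0,0.005,0],[0,0,0,0]]
  hand: 0.4

```text
time: 20.75
tool_pos: [0.5222, -0.1003, 0.0222]
tool_rot: [3.139, -0.001, -2.421]
contact_force: [-1.1, 0.0, 0.2]
opening: 0.0364
```

Emit:
step_arm:
  moves:
    - [[0,0,0.004,0],[0,0,0.004,0],[0,0,0.003,0],[0,0,0,0],[0,0,0,0]]

```text
time: 21.17
tool_pos: [0.523, -0.1006, 0.0124]
tool_rot: [3.141, -0.0, -2.421]
contact_force: [0.1, -0.7, 0.5]
opening: 0.037
```

Emit:
step_arm:
  moves:
    - [[0,0,0,0],[0,0,0,0],[0,0,0,0],[0,0,0,0],[0,0,0,0],[0,0,0,0],[0,0,0,0]]
  hand: 0.05
  force: 8

```text
time: 21.75
tool_pos: [0.5232, -0.1007, 0.0127]
tool_rot: [-3.141, 0.0, -2.421]
contact_force: [-0.3, 0.7, 1.3]
opening: 0.0112
```

Opening 11.2 mm: the post is now held. I plan the arc with the tool turning along.

```bash
python3 - <<'E'
from h import *
o=robot.observe(); print(o['opening'],o['tool_pos'],o['tool_rot'],o['qpos'].round(2))
T=o['tool_pos'][:2]; a0=ang(T)%6.283; print(a0,np.hypot(*(T-PV)))
E
python3 - <<'E'
import numpy as np
# constant tool-frame row for arc step da: in tool frame with x radial outward
da=.1; r=.088
# tool x = radial outward, post motion clockwise; tool y=(sin yaw,-cos yaw)= clockwise tangent
print(-r*(1-np.cos(da)), r*np.sin(da))
E
```

```text
0.011180161144594667 [ 0.52317199 -0.1006998   0.01271968] [-3.14146425e+00  1.53421857e-04 -2.42143366e+00] [-0.33  0.57  1.72  0.    0.86 -2.63]
2.2461471737601606 0.08871701735647405
-0.00043963345553372775 0.008785340664920878
```

Emit:
step_arm:
  moves:
    - [[-0.0004,0.0088,0,0.1],[-0.0004,0.0088,0,0.1],[-0.0004,0.0088,0,0.1],[-0.0004,0.0088,0,0.1],[-0.0004,0.0088,0,0.1],[0,0,0,0]]

```text
time: 22.25
tool_pos: [0.502, -0.0607, 0.0126]
tool_rot: [3.141, -0.002, -2.924]
contact_force: [-3.2, -0.9, 2.7]
opening: 0.0114
```

```bash
python3 - <<'E'
from h import *
c=snap('wrist','w16');o=robot.observe(); T=o['tool_pos'][:2];print(o['time'],o['opening'],ang(T)%6.283,np.hypot(*(T-PV)),(o['tool_rot'][2]-YB-np.pi/2)%6.283,o['contact_force'].round(1),o['qpos'].round(2))
E
```

```text
22.3 0.01117922931382914 1.7397972184180692 0.08928050092417093 1.736866510109338 [-4.1 -1.1  3.2] [-0.27  0.53  1.79 -0.    0.82 -2.07]
```

View pics/w16.png

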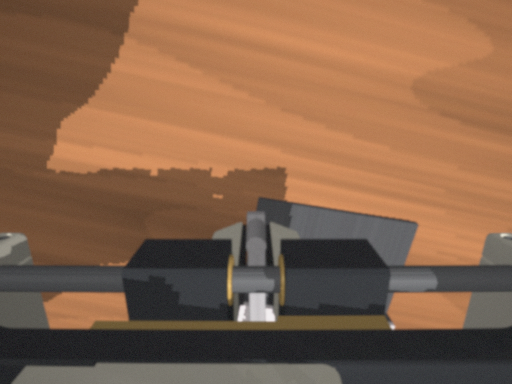

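The bar turns with the jaws (post at (257,225), angle about 1.74). I continue, trimming the radius slightly.

Emit:
step_arm:
  moves:
    - [[-0.0014,0.0088,0,0.1],[-0.0004,0.0088,0,0.1],[-0.0004,0.0088,0,0.1],[-0.0004,0.0088,0,0.1],[-0.0004,0.0088,0,0.1],[-0.0004,0.0088,0,0.1],[0,0,0,0]]

```text
time: 22.88
tool_pos: [0.506, -0.0081, 0.0124]
tool_rot: [-3.141, -0.005, 2.761]
contact_force: [-8.8, 2.4, 7.3]
opening: 0.0112
```

```bash
python3 - <<'E'
from h import *
c=snap('scene','s17');o=robot.observe(); T=o['tool_pos'][:2];print(o['time'],o['opening'],ang(T)%6.283,np.hypot(*(T-PV)),(o['tool_rot'][2]-YB-np.pi/2)%6.283,o['contact_force'].round(1),o['qpos'].round(2))
cv2.imwrite('pics/s17z.png',cv2.resize(c['frame'][100:230,200:340][:,:,::-1],None,fx=4.5,fy=4.5,interpolation=2))
E
```

```text
22.9333 0.0111688706316971 1.1376753603066734 0.08952779643916496 1.1371254943448368 [-7.8  3.7  8.8] [-0.17  0.53  1.79  0.    0.82 -1.36]
```

View pics/s17z.png

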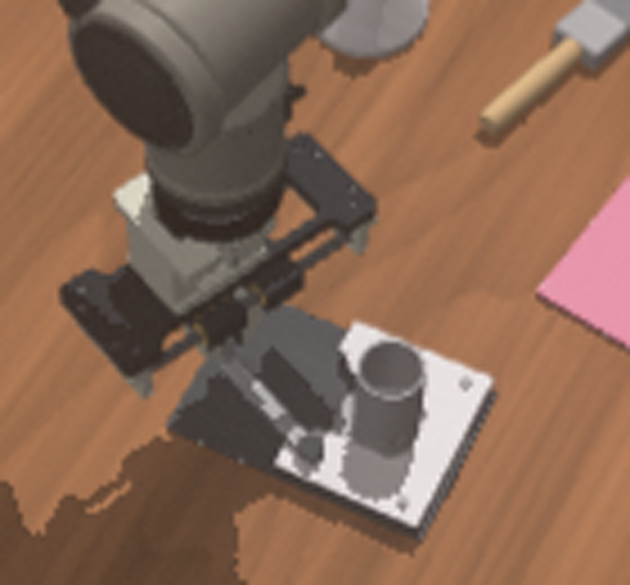

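Emit:
step_arm:
  moves:
    - [[0.0015,0,-0.001,0],[0.0015,0,-0.001,0],[0,0,0,0],[0,0,0,0]]

```text
time: 23.27
tool_pos: [0.5054, -0.0089, 0.014]
tool_rot: [-3.142, -0.0, 2.763]
contact_force: [2.0, -0.6, -12.1]
opening: 0.0111
```

```bash
python3 - <<'E'
from h import *
o=robot.observe(); T=o['tool_pos'][:2];print(o['time'],o['opening'],ang(T)%6.283,np.hypot(*(T-PV)),(o['tool_rot'][2]-YB-np.pi/2)%6.283,o['contact_force'].round(1),o['torque'].round(2))
c=snap('wrist','w17')
E
```

```text
23.2667 0.011074397602420846 1.1436953396772436 0.08979050179612941 1.1348675358199185 [  2.   -0.6 -12.1] [-0.13 -0.41  0.01]
```

View pics/w17.png

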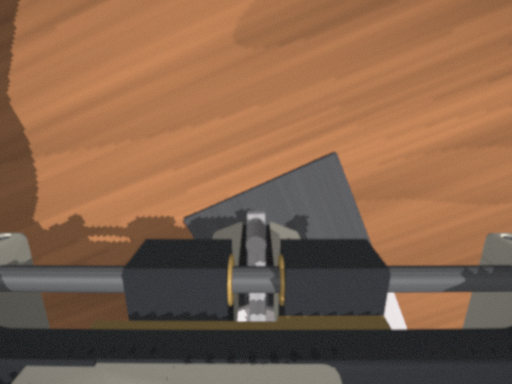

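Emit:
step_arm:
  moves:
    - [[0,0,0.0011,0],[-0.0004,0.0088,0,0.1],[-0.0004,0.0088,0,0.1],[-0.0004,0.0088,0,0.1],[-0.0004,0.0088,0,0.1],[-0.0004,0.0088,0,0.1],[0,0,0,0]]

```text
time: 23.9
tool_pos: [0.5315, 0.0276, 0.0136]
tool_rot: [3.141, -0.0, 2.259]
contact_force: [-1.5, -0.1, -3.9]
opening: 0.0114
```

```bash
python3 - <<'E'
from h import *
c=snap('scene','s18')
cv2.imwrite('pics/s18z.png',cv2.resize(c['frame'][100:230,200:340][:,:,::-1],None,fx=4.5,fy=4.5,interpolation=2))
o=robot.observe(); T=o['tool_pos'][:2];print(o['time'],o['opening'],ang(T),np.hypot(*(T-PV)),(o['tool_rot'][2]-YB-np.pi/2),o['contact_force'].round(1))
E
```

```text
23.95 0.011006781044164233 0.6468454425835812 0.08991812916424302 0.6369386146995657 [-1.1  1.4 -2.8]
```

View pics/s18z.png

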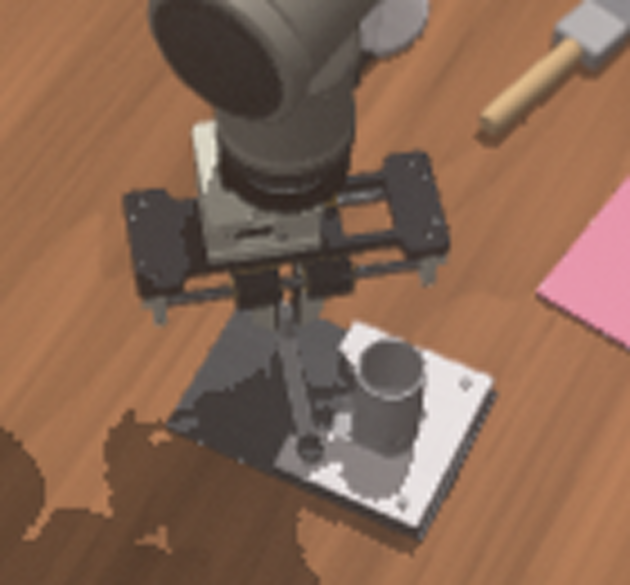

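Emit:
step_arm:
  moves:
    - [[-0.0004,0.0088,-0.0003,0.1],[-0.0004,0.0088,0,0.1],[-0.0004,0.0088,0,0.1],[-0.0001,0.0044,0,0.05],[0,0,0,0]]

```text
time: 24.37
tool_pos: [0.5572, 0.0425, 0.0137]
tool_rot: [-3.141, -0.001, 1.913]
contact_force: [-1.5, 3.4, -3.7]
opening: 0.011
```

```bash
python3 - <<'E'
from h import *
c=snap('scene','s19')
cv2.imwrite('pics/s19z.png',cv2.resize(c['frame'][100:230,200:340][:,:,::-1],None,fx=4.5,fy=4.5,interpolation=2))
c=snap('wrist','w19')
o=robot.observe(); T=o['tool_pos'][:2];print(o['time'],o['opening'],ang(T),np.hypot(*(T-PV)),(o['tool_rot'][2]-YB-np.pi/2),o['contact_force'].round(1))
E
```

```text
24.4667 0.011168428509316273 0.3132153253346822 0.08975488749210475 0.2879004969326431 [-2.3  4.6 -4.5]
```

View pics/s19z.png

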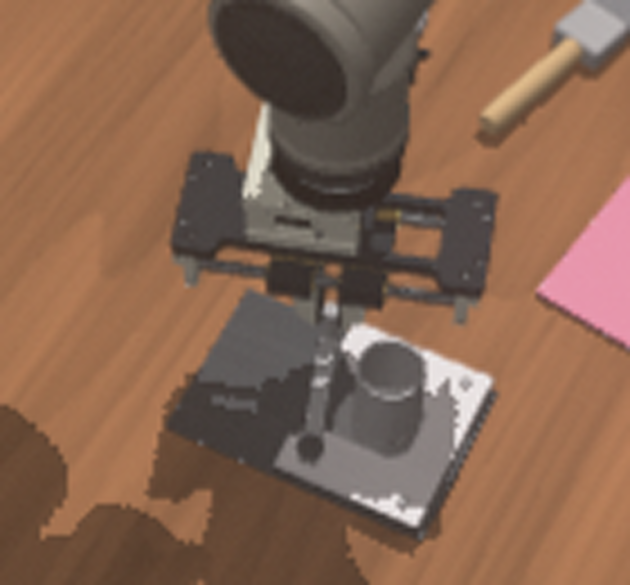

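View pics/w19.png

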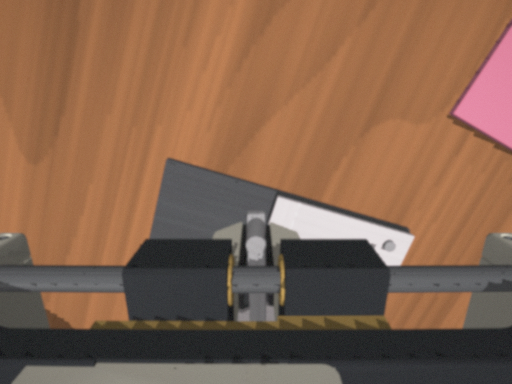

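Emit:
step_arm:
  moves:
    - [[0.0004,0.0088,0,0.1],[-0.0004,0.0088,0,0.1],[-0.0002,0.0044,0,0.05],[0,0,0,0],[0,0,0,0]]

```text
time: 24.88
tool_pos: [0.5783, 0.0476, 0.0138]
tool_rot: [-3.141, -0.0, 1.665]
contact_force: [0.3, 4.8, -5.8]
opening: 0.0115
```

```bash
python3 - <<'E'
from h import *
o=robot.observe(); T=o['tool_pos'][:2];print(o['time'],o['opening'],ang(T),np.hypot(*(T-PV)),(o['tool_rot'][2]-YB-np.pi/2),o['contact_force'].round(1))
E
```

```text
24.8833 0.011455564978963556 0.0647413296886239 0.08959644474635282 0.03763194975420059 [ 0.3  4.8 -5.8]
```

Close to the stop; now small steps until contact.

Emit:
step_arm:
  moves:
    - [[0.0008,0.003,0,0.03],[0,0.002,0,0],[0,0,0,0],[0,0,0,0]]

```text
time: 25.22
tool_pos: [0.5834, 0.0481, 0.0138]
tool_rot: [-3.142, 0.0, 1.634]
contact_force: [0.8, -0.7, -6.0]
opening: 0.0115
```

Emit:
step_arm:
  moves:
    - [[0,0.0015,0,0],[0,0,0,0],[0,0,0,0]]

```text
time: 25.47
tool_pos: [0.584, 0.0483, 0.0136]
tool_rot: [-3.139, 0.0, 1.632]
contact_force: [-3.4, -2.1, -2.9]
opening: 0.0114
```

Emit:
step_arm:
  moves:
    - [[0,0.0015,0,0],[0,0,0,0],[0,0,0,0]]

```text
time: 25.72
tool_pos: [0.5841, 0.0484, 0.0135]
tool_rot: [-3.136, 0.0, 1.632]
contact_force: [-9.1, -3.0, -0.2]
opening: 0.0116
```

It is on the stop: x holds at 0.584 as computed for angle 0 while the force rises to -9 N. I ease off, open a little and lift away.

Emit:
step_arm:
  moves:
    - [[0,-0.0015,0,0],[0,0,0,0],[0,0,0,0],[0,0,0,0],[0,0,0,0]]
  hand: 0.3

```text
time: 26.13
tool_pos: [0.5859, 0.0488, 0.0144]
tool_rot: [3.14, 0.0, 1.632]
contact_force: [0.1, 0.2, 0.1]
opening: 0.0273
```

Emit:
step_arm:
  moves:
    - [[0,0,-0.01,0],[0,0,-0.02,0],[0,0,-0.03,0],[0,0,-0.04,0],[0,0,-0.04,0],[0,-0.03,-0.02,0],[0,-0.03,0,0],[0,-0.03,0,0]]

```text
time: 26.8
tool_pos: [0.4953, 0.0432, 0.1762]
tool_rot: [3.137, 0.0, 1.632]
contact_force: [0.0, -1.5, -0.3]
opening: 0.0272
```

Emit:
step_arm:
  moves:
    - [[-0.03,-0.02,0,0],[-0.03,-0.02,0,0],[-0.03,-0.02,0,0],[-0.03,0,0,0],[0,0,0,0],[0,0,0,0]]

```text
time: 27.3
tool_pos: [0.4429, -0.0814, 0.1747]
tool_rot: [3.14, 0.0, 1.629]
contact_force: [-0.2, 0.5, 0.1]
opening: 0.0275
```

```bash
python3 - <<'E'
from h import *
for n in('wrist','scene','top'):
    c=snap(n,n+'E'); 
    if n=='scene': a=c['frame'][130:230,210:340]
    if n=='top': a=c['frame'][130:230,210:340]
    if n!='wrist': cv2.imwrite(f'pics/{n}Ez.png',cv2.resize(a[:,:,::-1],None,fx=5.5,fy=5.5,interpolation=2))
o=robot.observe();print(o['time'],o['tool_pos'],o['contact_force'])
E
```

```text
27.45 [ 0.44281975 -0.07939534  0.17409197] [ 0.29972334 -0.10592341  0.07386007]
```

View pics/topEz.png

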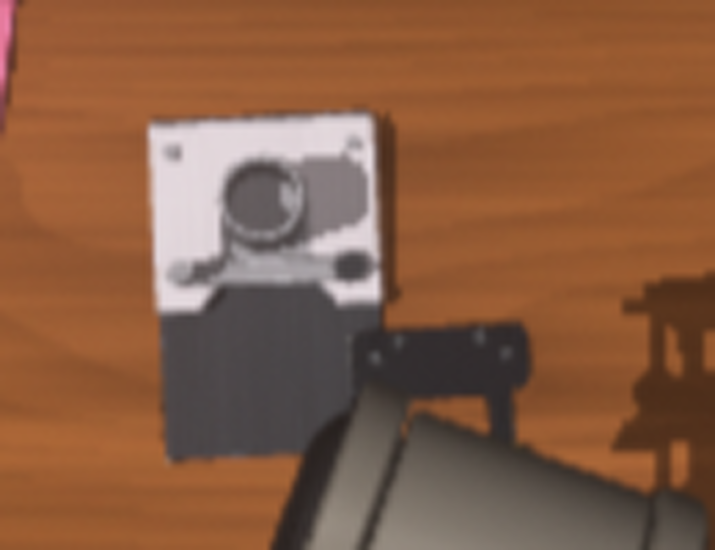

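View pics/sceneEz.png

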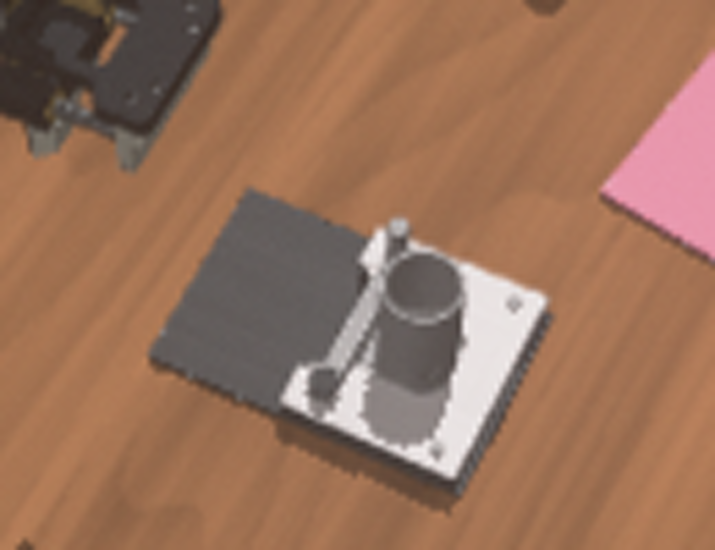

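View pics/topE.png

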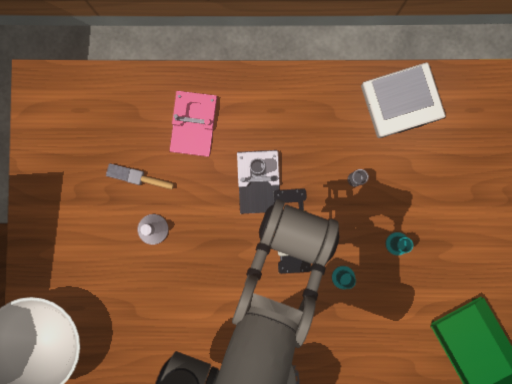

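Top view: cup rim centred at about (258,166), upright; keeper lying across the mouth with its post at (243,179). Bystanders unmoved. Measuring:

```bash
python3 - <<'E'
from h import *
zt=lambda U,ox,oy,k:((U[0]+.5)/k-.5+ox,(U[1]+.5)/k-.5+oy)
c=load('topE');s=load('sceneE')
fr=lambda P:(RB.T@(P[:2]-np.array([.6086,.0038]))*1000).round(1)
P=onplane(c,zt((181,273),210,130,5.5),.056)[0];print('top post a',ang(P),fr(P))
print('top rim',fr(onplane(c,zt((263,200),210,130,5.5),.086)[0]))
P=onplane(s,zt((399,228),210,130,5.5),.056)[0];print('scene post a',ang(P),fr(P))
print('scene rim',fr(onplane(s,zt((423,287),210,130,5.5),.086)[0]))
E
python3 - <<'E'
import sys; sys.path.insert(0,'.')
import cv2
a=cv2.imread('pics/wristE.png')
cv2.imwrite('pics/wristEz.png',cv2.resize(a[0:250,200:512],None,fx=2.5,fy=2.4,interpolation=2))
E
```

```text
top post a 0.013513474434339026 [-23.2  45.3]
top rim [9.  0.2]
scene post a -0.009572050501705093 [-21.2  43.9]
scene rim [11.4 -0.2]
```

View pics/wristEz.png

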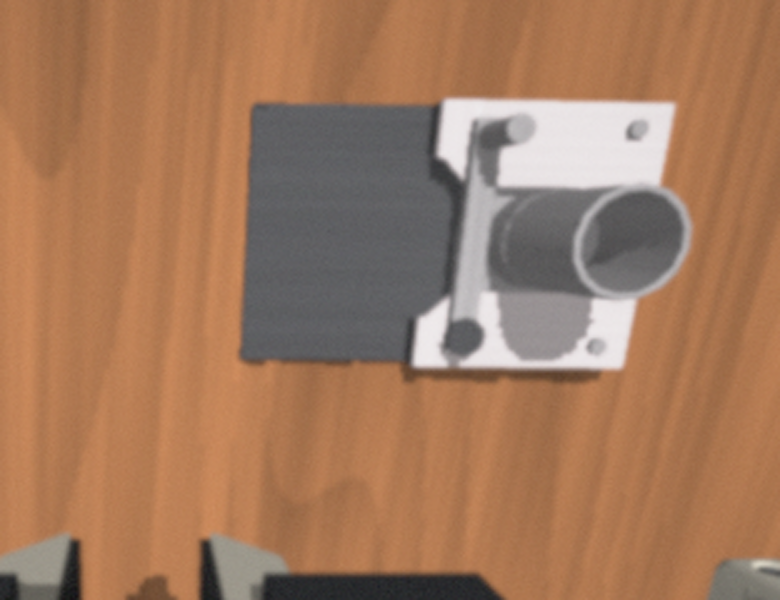

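The keeper is shut across the mouth just behind the upright cup (angle 0.00 ± 0.015). The cup measures (10, 0) mm in the base frame, which is the seat. The robot touches nothing, so I hand in.

```bash
python3 -c "
from cell import robot
print(robot.hand_in())"
```

```text
the job is handed in; nothing more can be done
None
```

The job is done and handed in at about 27.5 s of the 62 s allowed. The steel flanged cup was slid in along the apron to the end of the slot, set on the floor plate and released, then the keeper was swung shut behind it.

**Last checks**
- **Cup:** it stands upright with its rim centre at (9.0, 0.2) mm in the top view and (11.4, -0.2) mm in the scene view. The seat is at (10, 0), so both agree within calibration. The flange is under the plate.
- **Keeper:** its angle reads 0.014 rad from the top view and -0.010 rad from the scene view. It was pushed against its stop until the force reached about 9 N, then released.
- **Other objects:** the plain cup, funnel, brush, turquoise cups and pink base look unmoved in the last top view; I judged this by eye. The gripper is clear of everything.

**What went wrong on the way**
- **Missed grips on the keeper post:** the first two tries closed on nothing, and a push with the closed fingers slipped off the post without shifting the bar lastingly. The visible fingertips sit about 35–40 mm above the reported TCP; gripping about 27 mm lower worked.
- **Cup held near its rim:** for the same reason, the cup was carried by its rim rather than at the height I intended. It held without slipping.
- **Highest force:** I read a peak wrist force of about 12 N, while swinging the keeper.

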